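# Clamp the registration slips with the knob under the shelf

### The arm

A 6-joint arm with a two-finger parallel gripper is mounted at the origin on a cart in front of the work surface, level with it; the furniture and walls round the work are solid. World frame = base frame: x ahead of the robot, y to its left, z up, the work surface at z = 0. Lengths are in m, angles in rad, forces in N, time in s.
With the tool pointing down it reaches from about 0.375 to 0.975 m from the base axis. Payload 3.8 kg.
Tool frame: the origin (TCP) lies at the very end of the fingers, on their centre line; the grasp point (between the pads) lies r.grip_depth behind it (r.grip_depth is the distance from the TCP to the grasp point, in m); z points along the fingers, y is the direction in which the jaws open and shut (so a half turn about z gives the same grasp; the last joint's range is limited). The gripper opens to 88 mm and grips with 3 to 60 N. Pads are 18 mm wide; open, the fingers measure 123 mm over their backs; the gripper's body (75 mm by 187 mm) begins 45 mm behind the grasp point.
Start: joints at [1.257, 0.264, 1.604, -0, 1.274, -0.037], TCP at [0.184, 0.649, 0.215] pointing down, gripper open.
Joint ranges: [-2.63, 2.63], [-0.94, 2.18], [0.31, 2.57], [-1.31, 4.45], [0, 2.66], [-2.55, 2.55]. Speed limits (rad/s): [2.57, 2.57, 3.14, 3.14, 3.14, 3.14].

### API

Orientations are given as [roll, pitch, yaw] about the fixed x, y, z axes, in that order (R = Rz(yaw) Ry(pitch) Rx(roll)).
In Python, from plant import r gives the robot as it stands. The module is installed in compiled form; this text tells all that it offers.
- The arm moves only by the shell command python3 -m jog 'ROWS' [FORCE]. ROWS is text: rows parted by semicolons, each of 7 numbers parted by spaces: the turn, a rotation vector about the tool's x, y, z in rad, then the shift along the tool's x, y, z in cm, then the closure, from 0 (fully open) to 1 (shut). In form: wx wy wz dx dy dz gripper; .... A call has 1 to 8 rows; each row is the pose to reach, as a shift and turn from the pose commanded when the call began, along the tool's axes at that moment; what a row does not reach only later rows make up. A row lasts 1/8 s, in which the tool goes at most 62.5 mm and 10.7 degrees, less where a joint would pass 70% of its speed; a pose out of reach is approached as far as the arm can. A call with a gripper value outside its range is refused whole. The fingers move at their own pace and stop on an object; FORCE is the grip in N (left out, the last holds). Time passes only in rows, so rows that repeat a pose let the fingers close. It gives the time, the measured TCP pose, the force and the opening at its end, in the units of the state.
- r.get_state(): the state, without advancing time (a new reading comes with each control period).
- r.camera(name): name is "scene" or "side" or "wrist"; returns a dict with "color" (420x560x3 uint8, blue, green, red), "K" (3x3 intrinsics, pixels), "eye" and "rotation" of the camera in the world; the wrist camera has in their place "tool_from_camera" (4x4, takes a point from camera to tool coordinates, whose origin is the TCP and whose axes are the flange's). Camera axes: x right, y up, looking along -z (the intrinsics and any distortion apply to the point x, -y, -z); pixel columns grow to the right and rows downward; lengths in m; the calibration is good to about 2 mm. A picture is of the moment at which its call begins: read the wrist's pose just before it. There is no depth.
- r.close_job(): hands the job in, once; it reports no verdict.
The state is a dict: "t": time; "joint_pos": joint angles; "joint_velocities": joint speeds; "tau": joint torques, N m; "eef_pos": TCP position; "ee_rot": TCP orientation; "contact_force": force on the tool from outside, world axes, zero at the start; "wrist_torque": the same for the moment, N m; "gripper_width": finger opening in m.
Only numpy, scipy, OpenCV 4.12 (cv2) and the standard library are available. Lean on these libraries where they do the work, as an engineer would, in place of code of your own. Each camera call takes 0.05 s, during which the arm holds its last target.

### The job

Slide the pad of slips along its channel on the raised shelf until it is fully home against the end stop, then tighten the knob underneath the shelf's front bracket until the clamp on top holds the pad firmly, not just touches it. The knob tightens clockwise as seen from below. Let go at the end and leave the stapler, the highlighter and the roll of labels where they lie.

Things in the scene. Friction and masses are not known exactly. Their poses are not given: they have to be found in the camera images.
- clamp_stand: Fixed stand: level plywood shelf, x -55..80, y -156..86 mm, underside 165, top 180 mm above the table. Origin on the table; x to its back, y along the channel to the end stop, z up. Two legs 14 mm thick at y -142 and 72, x 25..75 mm, with feet 30 mm wide, 10 mm high, x -75..75. Free below the front half. A steel bracket 32 mm wide, 15 thick, level with the shelf, sticks out in front to x -121.
- end_stop (a point): Middle of the inner face of the stop that closes the +y end of the pad's channel on the shelf, at shelf-top level; stop 14 mm high. The channel runs along the stand's y, open at the -y end, between two rails 6 mm high, 111 mm apart. At stand 10.5, 75, 180 mm; axes as the stand's.
- slips_centre (a point): Centre of the loose pad of paper slips: white slab 105 x 148 x 10 mm (own x, y, z; x, y as the stand's), about 0.1 kg, lying in the channel. It starts 40 to 75 mm short of the stop; home, its +y end touches the stop.
- knob_centre (a point): Centre of the round fluted black knob, 52 mm across, 34 mm high, on a vertical screw under the shelf's front bracket: 85 mm below its underside, at stand x -105, y 0, z 80 mm. Fixed point; the knob turns in place. Tightens clockwise seen from below (anticlockwise from above, +z). It starts 2.1 to 3.1 rad short of a hard stop, which is fully tight.
- screw_axis (a point): Where the knob's vertical screw enters the underside of the shelf's bracket, 85 mm above the knob's centre. Turning the knob takes about 0.25 N m; once the foot rests on the pad, 1.3 rad before the hard stop, it grows by about 0.2 N m per rad. The clamp stays as it is left; at the hard stop it presses about 45 N.
- clamp_foot: Sprung rubber foot of the clamp, 30 mm across, 8 mm thick, at stand x -20, y 0; origin at its underside. It hangs from a steel arm whose top is at most 55 mm above the shelf top. A rad of knob lowers arm and foot 6 mm, from 5 to 11 mm above the pad at the start; once on the pad its spring (6 N per mm) is squeezed.
- stapler: Loose black hand stapler on the table beside the stand, 34 x 138 x 40 mm, a bystander. Origin under its middle.
- highlighter: Loose orange highlighter on the table beside the stand, 24 x 126 x 16 mm, a bystander. Origin under its middle.
- label_roll: Loose roll of labels on the table to the left of the stand, 63 mm across, 25 mm high, a bystander. Origin under its middle.
- slips: The pad of slips as a body (see point slips_centre): origin at the centre of its underside.
Things that resemble listed ones, but are neither listed nor needed, are in the scene too. Leave any orange look-alike of the slips alone.

How it is judged:
By the outcome, as a careful person would: the job done as asked, in the order asked, and still so for the second after the job is handed in, with the robot touching nothing.
It also fails if it takes over 72 s, if anything falls off the work surface, if the arm or the gripper's body presses on something with over 40 N, if the wrist force passes 120 N, or if a joint passes its speed limit or range.

## Working session

There is one attempt and no reset: what is moved stays moved. The work goes in short steps, Python scripts to look and compute and a shell command to move; the robot and the scene stay as the last step left them, time stands still between calls to the robot, and variables do not carry over. Pictures are saved under pics/ and viewed, and the job is handed in when it is done.

```bash
mkdir -p pics; ls; python3 - <<'E'
from plant import r
import cv2
s=r.get_state();print(s, r.grip_depth)
for n in ["scene","side","wrist"]:
    c=r.camera(n);cv2.imwrite(f"pics/{n}0.png",c["color"])
    print(n,{k:v for k,v in c.items() if k!="color"})
E
```

```text
pics
{'t': 0.0, 'joint_pos': array([ 1.25706438e+00,  2.64757880e-01,  1.60535955e+00,  9.91001409e-06,
        1.27370481e+00, -3.69060414e-02]), 'joint_velocities': array([-0.00191154,  0.0006317 , -0.00151795, -0.00170217, -0.00168985,
        0.00123868]), 'tau': array([ 1.37356779e-03, -5.02100587e+01, -3.56887114e+01,  7.28100515e-02,
        2.93477532e-02, -1.91068975e-04]), 'eef_pos': array([0.18424717, 0.64857545, 0.21349269]), 'ee_rot': array([-3.13936493e+00, -9.17294398e-05,  2.86476373e+00]), 'contact_force': array([-0.20593548,  0.15640653, -0.09609244]), 'wrist_torque': array([-0.02797945, -0.02682792,  0.00348409]), 'gripper_width': 0.08820900376277896} 0.0187
scene {'K': array([[481.74951693,   0.        , 279.9918355 ],
       [  0.        , 481.74951693, 206.63569594],
       [  0.        ,   0.        ,   1.        ]]), 'eye': array([-0.48422498, -0.59780908,  0.96730167]), 'rotation': array([ 0.98072802,  0.01324399, -1.09348219])}
side {'K': array([[495.80138297,   0.        , 278.22456607],
       [  0.        , 495.80138297, 217.80770659],
       [  0.        ,   0.        ,   1.        ]]), 'eye': array([0.66310224, 1.16672332, 0.97227873]), 'rotation': array([ 0.94914052, -0.01979938,  3.09614528])}
wrist {'K': array([[333.596515  ,   0.        , 284.17215308],
       [  0.        , 333.596515  , 202.43685462],
       [  0.        ,   0.        ,   1.        ]]), 'tool_from_camera': array([[-1.61730808e-04,  9.62765349e-01,  2.70338412e-01,
         6.91682918e-02],
       [ 9.99998837e-01,  5.65743235e-04, -1.41654810e-03,
        -2.77535666e-04],
       [-1.51674555e-03,  2.70337868e-01, -9.62764320e-01,
        -1.70694868e-01],
       [ 0.00000000e+00,  0.00000000e+00,  0.00000000e+00,
         1.00000000e+00]])}
```

View pics/scene0.png

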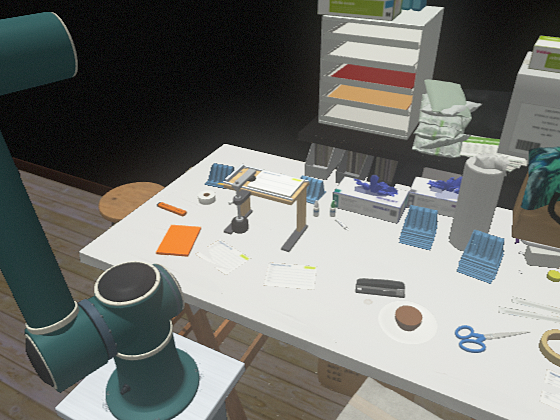

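View pics/side0.png

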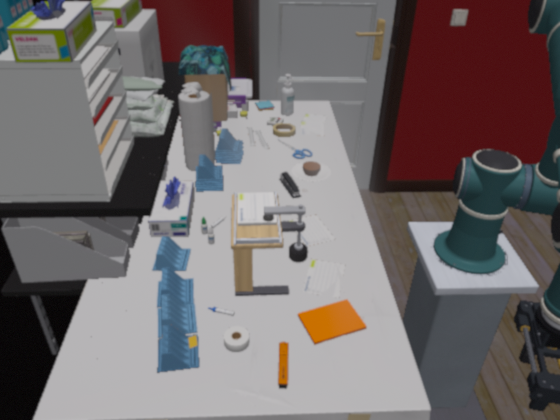

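View pics/wrist0.png

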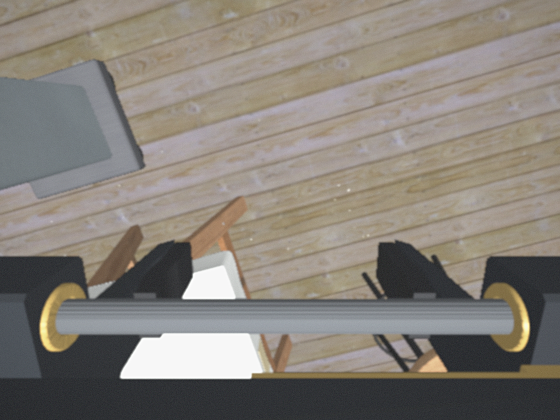

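```bash
cat > h.py <<'E'
from plant import r
import cv2,numpy as np
from scipy.spatial.transform import Rotation as R
def cam(n):
    s=r.get_state(); c=r.camera(n)
    if n=="wrist":
        T=np.eye(4);T[:3,:3]=R.from_euler('xyz',s['ee_rot']).as_matrix();T[:3,3]=s['eef_pos']
        M=T@c['tool_from_camera'];c['P'],c['Q']=M[:3,3],M[:3,:3]
    else: c['P'],c['Q']=c['eye'],R.from_euler('xyz',c['rotation']).as_matrix()
    return c
def ray(c,u,v):
    K=c['K'];d=np.array([(u-K[0,2])/K[0,0],-(v-K[1,2])/K[1,1],-1]);return c['Q']@d
def plane(c,u,v,z):
    d=ray(c,u,v);return c['P']+d*(z-c['P'][2])/d[2]
def proj(c,p):
    q=c['Q'].T@(np.asarray(p)-c['P']);K=c['K'];return np.array([K[0,2]+K[0,0]*q[0]/-q[2],K[1,2]-K[1,1]*q[1]/-q[2]])
def tri(c1,p1,c2,p2):
    d1=ray(c1,*p1);d2=ray(c2,*p2);A=np.stack([d1,-d2],1);t=np.linalg.lstsq(A,c2['P']-c1['P'],rcond=None)[0]
    a=c1['P']+d1*t[0];b=c2['P']+d2*t[1];return (a+b)/2,np.linalg.norm(a-b)
E
python3 - <<'E'
from h import *
for n,(x0,y0,x1,y1) in dict(scene=(150,150,350,300),side=(190,170,360,310)).items():
    c=cam(n);im=c['color'][y0:y1,x0:x1];im=cv2.resize(im,None,fx=4,fy=4,interpolation=cv2.INTER_CUBIC);cv2.imwrite(f"pics/{n}z.png",im)
    print(n,plane(c,(x0+x1)/2,(y0+y1)/2,0))
E
```

```text
scene [6.47478971e-01 1.17400954e-01 1.11022302e-16]
side [ 0.59790946 -0.06795841  0.        ]
```

View pics/scenez.png

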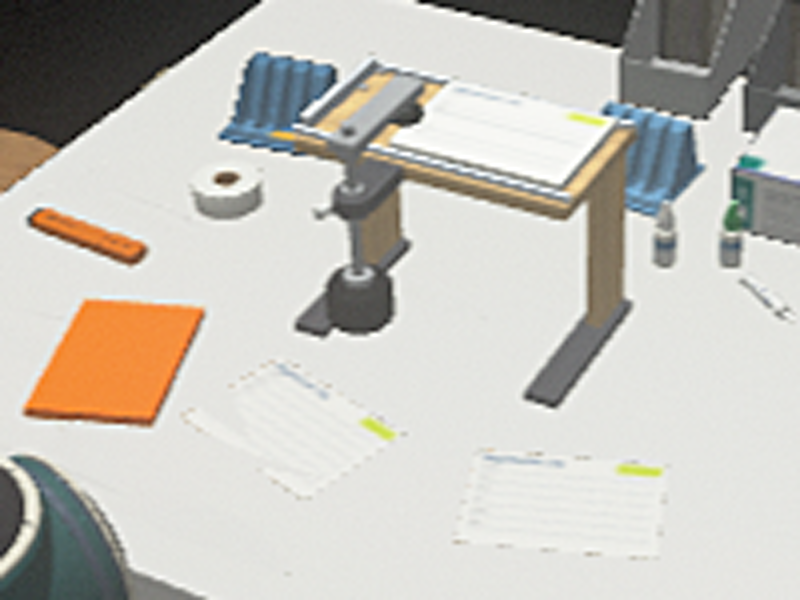

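View pics/sidez.png

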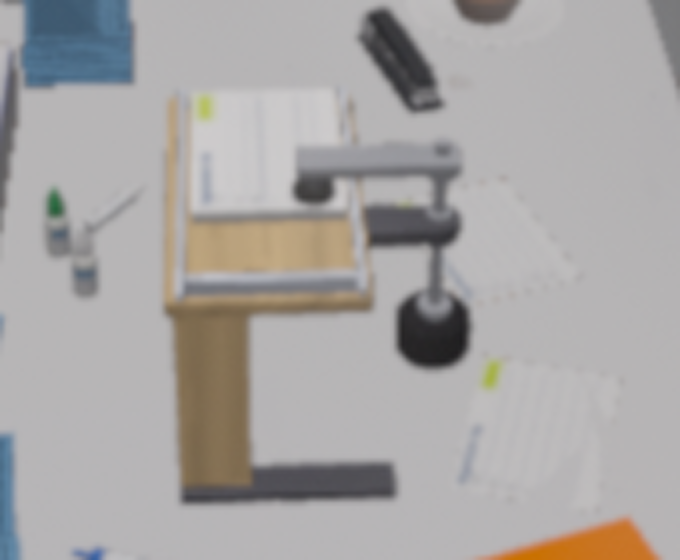

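```bash
cat > fit.py <<'E'
from h import *
S=lambda u,v:(150+u/4,150+v/4); D=lambda u,v:(190+u/4,170+v/4)
pts=[('scene',S(526,394),(-75,-127,10)),('scene',S(557,400),(-75,-157,10)),('scene',S(297,323),(-75,87,10)),
('scene',S(568,205),(-55,-156,180)),('scene',S(633,124),(80,-156,180)),
('side',D(396,463),(-75,57,10)),('side',D(396,492),(-75,87,10)),('side',D(371,296),(-55,86,180)),('side',D(166,299),(80,86,180)),('side',D(351,98),(-55,-156,180)),('side',D(172,98),(80,-156,180))]
cs={n:cam(n) for n in('scene','side')}
W=np.array([plane(cs[n],*p,q[2]/1000) for n,p,q in pts])[:,:2];M=np.array([q[:2] for _,_,q in pts])/1000
wm,mm=W.mean(0),M.mean(0);H=(M-mm).T@(W-wm);th=np.arctan2(H[0,1]-H[1,0],H[0,0]+H[1,1])
c,s=np.cos(th),np.sin(th);Rm=np.array([[c,-s],[s,c]]);t=wm-Rm@mm
print(t,th);print(((W-(M@Rm.T+t))*1000).round(1))
def w(p): p=np.array(p)/1000.;return np.r_[Rm@p[:2]+t,p[2]]
for k,p in dict(stop=(10.5,75,180),knob=(-105,0,80),knobtop=(-105,0,97)).items():
    print(k,w(p),[ (n,proj(cs[n],w(p)).round(1)) for n in cs])
# pad +y edge in side: corners
for p in [D(191,217),D(347,210)]:
    P=plane(cs['side'],*p,0.190)[:2];print('pad edge stand',((P-t)@Rm*1000).round(1))
for p in [S(577,184),S(613,122)]:
    P=plane(cs['scene'],*p,0.190)[:2];print('pad -y stand',((P-t)@Rm*1000).round(1))
E
python3 fit.py
```

```text
[0.64490987 0.09250646] 0.020421317373512778
[[-1.8 -7.3]
 [ 1.7 -2.6]
 [ 1.4 -7.4]
 [ 3.8 -2.7]
 [-2.6  0.1]
 [-1.1  4.4]
 [ 1.4  3.1]
 [ 2.7  0.2]
 [-1.7 -2.2]
 [ 0.1  9.6]
 [-3.8  4.9]]
stop [0.65387619 0.16770523 0.18      ] [('scene', array([235. , 175.3])), ('side', array([258. , 241.9]))]
knob [0.53993177 0.09036237 0.08      ] [('scene', array([238.9, 224.7])), ('side', array([298.2, 252.2]))]
knobtop [0.53993177 0.09036237 0.097     ] [('scene', array([238.6, 220.3])), ('side', array([298.5, 247.5]))]
pad edge stand [62.1 10. ]
pad edge stand [-41.9   6.2]
pad -y stand [ -36.3 -159.2]
pad -y stand [  58.1 -146.9]
```

```bash
cat >> h.py <<'E'
TH=0.0204;T0=np.array([0.6449,0.0925])
def w(x,y,z):
    c,s=np.cos(TH),np.sin(TH);return np.array([T0[0]+(c*x-s*y)/1000,T0[1]+(s*x+c*y)/1000,z/1000])
def st(p):
    c,s=np.cos(TH),np.sin(TH);d=(np.asarray(p)[:2]-T0)*1000;return np.array([c*d[0]+s*d[1],-s*d[0]+c*d[1],p[2]*1000])
def rel(pos,Rt):
    s=r.get_state();R0=R.from_euler('xyz',s['ee_rot']);
    d=R0.inv().apply(np.asarray(pos)-s['eef_pos'])*100;v=(R0.inv()*Rt).as_rotvec()
    print('turn',v.round(3),np.degrees(np.linalg.norm(v)).round(1),'deg shift cm',d.round(2));return v,d
def down(yaw): return R.from_euler('xyz',[np.pi,0,yaw])
E
python3 -c "
from h import *
rel(w(10.5,-195,350),down(np.pi/2+TH))"
```

```text
turn [-0.     0.     1.274] 73.0 deg shift cm [-66.22 -59.31 -13.52]
```

```bash
python3 -m jog '0 0 0.08 -1 -1 -4 0.3;0 0 0.16 -4 -4 -8 0.3;0 0 0.32 -8 -7 -12 0.3;0 0 0.48 -12 -11 -14 0.3;0 0 0.64 -16 -15 -14 0.3;0 0 0.8 -20.5 -18.5 -14 0.3;0 0 0.96 -25 -22.5 -14 0.3;0 0 1.1 -29.5 -26.5 -14 0.3'; python3 -c "
from h import *
print(r.get_state()['joint_pos'])
rel(w(10.5,-195,350),down(np.pi/2+TH))"
```

```text
t: 1.35
eef_pos: [0.3965, 0.3121, 0.3551]
ee_rot: [3.141, -0.0, 1.76]
contact_force: [0.9, 0.3, -0.7]
gripper_width: 0.0618
[ 6.17543449e-01 -1.19567207e-01  1.76015941e+00 -8.86174897e-05
  1.50003613e+00  4.27908327e-01]
turn [ 0.001 -0.     0.169] 9.7 deg shift cm [-45.65  18.     0.51]
```

```bash
python3 -m jog '0 0 0.05 -6 2 0 0.4;0 0 0.1 -12 5 0 0.4;0 0 0.169 -18 7.1 0.5 0.4;0 0 0.169 -24 9.5 0.5 0.4;0 0 0.169 -30 12 0.5 0.4;0 0 0.169 -36 14.2 0.5 0.4;0 0 0.169 -42 16.5 0.5 0.4;0 0 0.169 -45.65 18 0.5 0.4'; python3 - <<'E'
from h import *
print(r.get_state()['joint_pos'])
rel(w(10.5,-195,250),down(np.pi/2+TH))
for n in('scene','side','wrist'): cv2.imwrite(f"pics/{n}1.png",cam(n)['color'])
E
```

```text
t: 2.35
eef_pos: [0.6613, -0.1018, 0.3498]
ee_rot: [3.141, 0.0, 1.595]
contact_force: [0.2, -0.3, -0.2]
gripper_width: 0.0529
[-1.89931174e-01  2.03932398e-01  1.43379450e+00  3.69654507e-05
  1.50359702e+00 -2.13965923e-01]
turn [0.    0.    0.004] 0.2 deg shift cm [-0.04 -0.2   9.98]
```

View pics/wrist1.png

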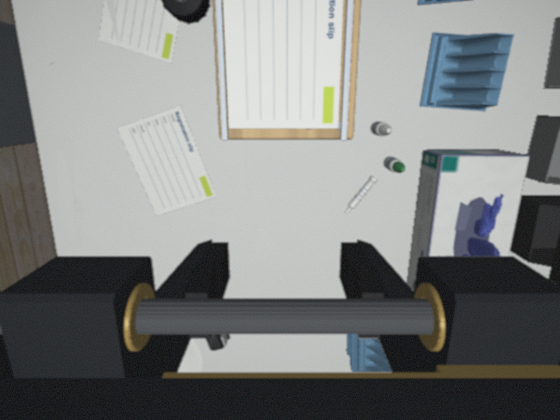

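View pics/side1.png

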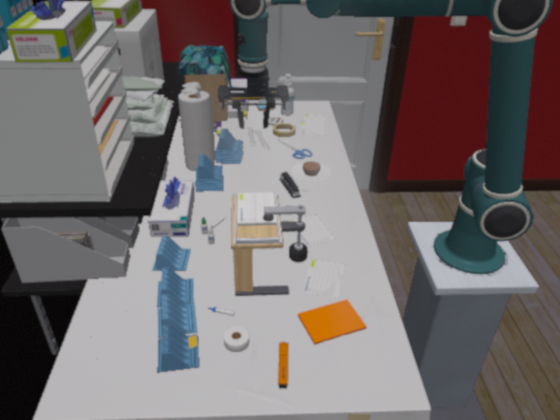

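```bash
python3 - <<'E'
from h import *
c=cam('wrist');im=c['color']
cv2.imwrite('pics/w1z.png',cv2.resize(im[80:160,200:370],None,fx=4.5,fy=4.5,interpolation=cv2.INTER_CUBIC))
for p,z in [((221,139.5),.18),((352,139.5),.18),((228,128),.19),((341,128),.19)]: 
    P=plane(c,*p,z);print(P.round(4),st(P).round(1))
E
```

```text
[ 0.5968 -0.0632  0.18  ] [ -51.3 -154.7  180. ]
[ 0.7281 -0.0604  0.18  ] [  80.  -154.6  180. ]
[ 0.6057 -0.0512  0.19  ] [ -42.1 -142.9  190. ]
[ 0.7146 -0.0489  0.19  ] [  66.8 -142.8  190. ]
```

View pics/w1z.png

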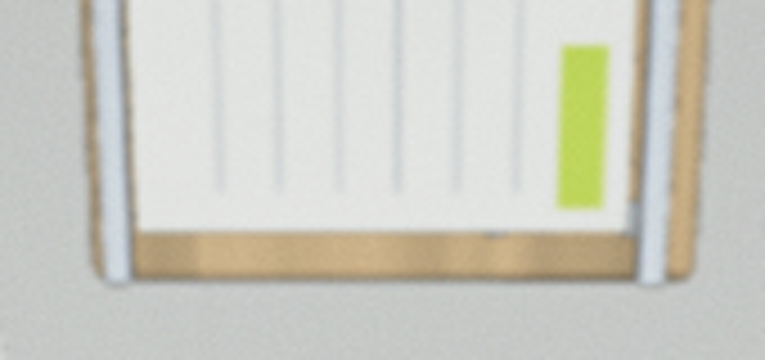

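```bash
python3 -m jog '0 0 0 0 -0.1 6 0.4;0 0 0 0 -0.1 12 0.4;0 0 0 0 -0.1 16.5 0.4;0 0 0 1 -0.1 16.5 0.4;0 0 0 3 -0.1 16.5 0.4;0 0 0 5 -0.1 16.5 0.4;0 0 0 7 -0.1 16.5 0.4'; python3 - <<'E'
from h import *
s=r.get_state();print(st(s['eef_pos']),s['joint_pos'])
cv2.imwrite(f"pics/wrist2.png",cam('wrist')['color'])
E
```

```text
t: 3.42
eef_pos: [0.659, -0.0275, 0.1876]
ee_rot: [3.137, 0.0, 1.597]
contact_force: [-0.2, 1.0, -0.1]
gripper_width: 0.053
[  11.65815709 -120.21673288  187.59372345] [-7.95350913e-02  2.49527484e-01  1.67261403e+00  2.69180159e-04
  1.21522190e+00 -1.05547538e-01]
```

View pics/wrist2.png

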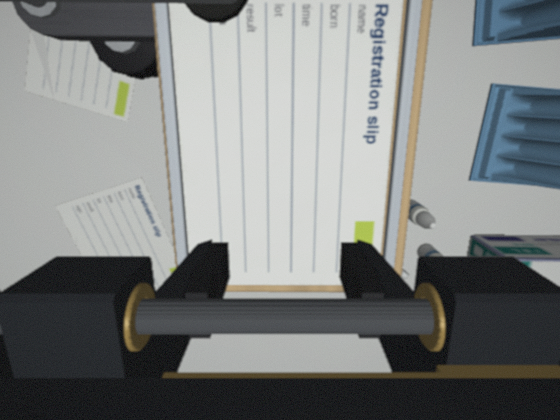

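```bash
python3 -m jog '0 0 0 0 0 0 0.4'; python3 - <<'E'
from h import *
c=cam('wrist');s=r.get_state();print(st(s['eef_pos']),proj(c,s['eef_pos']))
cv2.imwrite('pics/w3.png',cv2.resize(c['color'][210:330,150:400],None,fx=3,fy=3,interpolation=cv2.INTER_CUBIC))
for v in (280,285,287,290): print(v,st(plane(c,280,v,.19)),st(plane(c,280,v,.18)))
E
```

```text
t: 3.6
eef_pos: [0.6581, -0.0284, 0.1857]
ee_rot: [3.14, 0.0, 1.598]
contact_force: [0.2, 1.0, -0.4]
gripper_width: 0.0528
[  10.55897951 -121.86905064  185.36742377] [283.52750445 240.9956648 ]
280 [   8.73055978 -143.16314353  190.        ] [   8.64980573 -148.63781939  180.        ]
285 [   8.74017397 -146.25146371  190.        ] [   8.65999781 -151.91177083  180.        ]
287 [   8.74404391 -147.49458475  190.        ] [   8.66410036 -153.22961279  180.        ]
290 [   8.74987504 -149.36769138  190.        ] [   8.67028199 -155.21530721  180.        ]
```

View pics/w3.png

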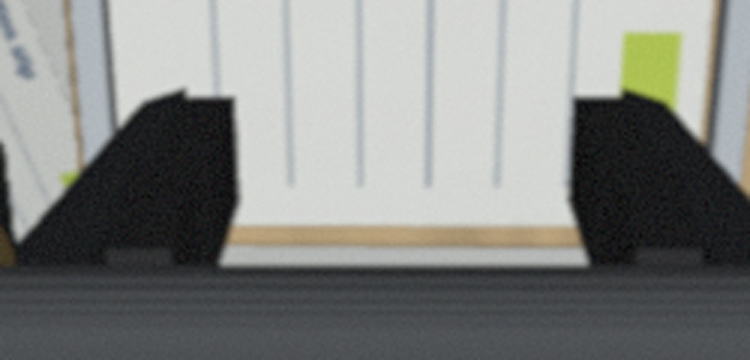

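```bash
python3 -m jog '0 0 0 0 0 0 0.4;0 0 0 0 0 0 0.4'; python3 - <<'E'
from h import *
for i in range(3):
    s=r.get_state();print(st(s['eef_pos']),s['contact_force'],s['wrist_torque'])
    c=cam('scene')
cv2.imwrite('pics/s3.png',cv2.resize(c['color'][120:260,200:370],None,fx=4.5,fy=4.5,interpolation=cv2.INTER_CUBIC))
c=cam('side')
cv2.imwrite('pics/d3.png',cv2.resize(c['color'][120:260,190:360],None,fx=4.5,fy=4.5,interpolation=cv2.INTER_CUBIC))
E
```

```text
t: 3.9
eef_pos: [0.6576, -0.0302, 0.1846]
ee_rot: [-3.141, 0.0, 1.595]
contact_force: [-0.7, 0.3, 0.7]
gripper_width: 0.0529
[  10.22411709 -122.98370481  184.61089846] [-0.67882577  0.34490021  0.6928597 ] [-0.08929752  0.06947639  0.0144401 ]
[  10.21891534 -122.91090432  184.59079039] [-0.53708647 -0.0563084   0.68366791] [-0.08288899  0.07268633 -0.0238186 ]
[  10.23052963 -122.88515419  184.61683904] [-0.02103431 -0.90987597 -0.13744312] [-0.00293315 -0.00052612 -0.02229468]
```

View pics/s3.png

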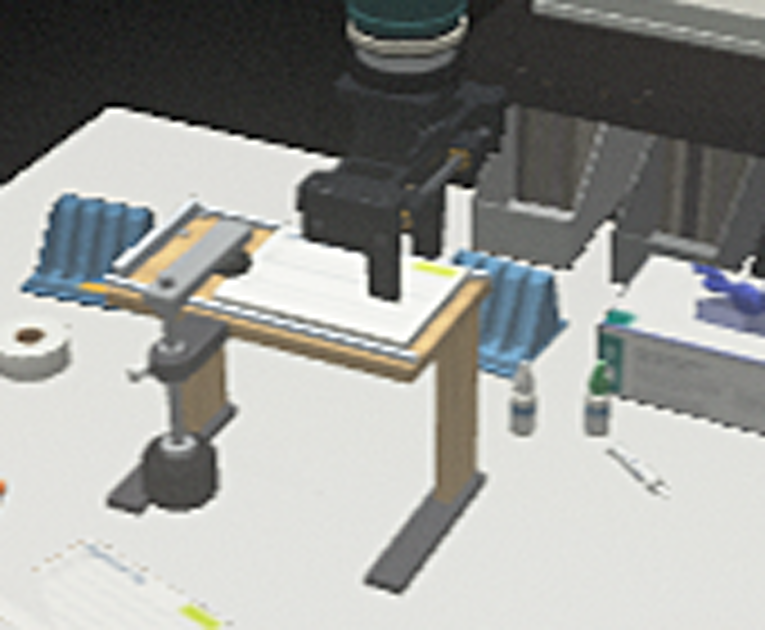

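View pics/d3.png

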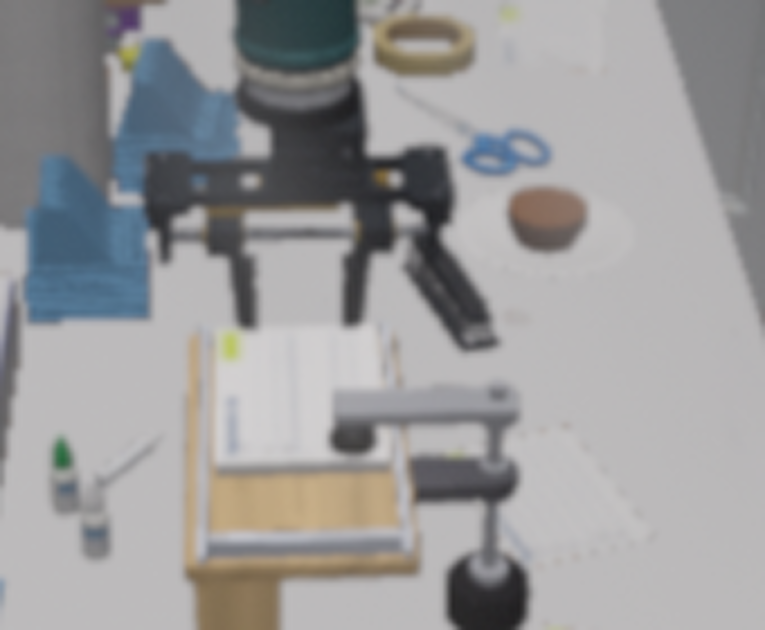

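```bash
python3 - <<'E'
from h import *
s=r.get_state();p=s['eef_pos']
for n,o in(('scene',(200,120)),('side',(190,120))):
    c=cam(n)
    for q in (p,p+[0.035,0,0],p-[0.035,0,0],w(10,-143,190),w(-35,-156,180),w(60,-143,190),w(10,5,190)): print(n,((proj(c,q)-o)*4.5).round(0),end=' ')
    print()
E
```

```text
scene [404. 304.] scene [426. 280.] scene [381. 328.] scene [431. 304.] scene [421. 353.] scene [461. 270.] scene [241. 258.] 
side [296. 351.] side [242. 352.] side [351. 351.] side [296. 327.] side [364. 328.] side [218. 329.] side [303. 462.]
```

```bash
python3 - <<'E'
from h import *
s=r.get_state();c=cam('wrist');Rt=R.from_euler('xyz',s['ee_rot'])
for z in(0,-.0187,-.04):
  for x in(-.009,0,.009):
    print(z,x,[proj(c,s['eef_pos']+Rt.apply([x,y,z])).round(0) for y in(-.0265,.0265)])
for n in('scene','side'):
    c=cam(n)
    u,v=proj(c,s['eef_pos']).astype(int)
    cv2.imwrite(f'pics/{n}4.png',cv2.resize(c['color'][v-45:v+25,u-45:u+45],None,fx=8,fy=8,interpolation=cv2.INTER_NEAREST))
    o=np.array([u-45,v-45])
    print(n,[((proj(c,s['eef_pos']+Rt.apply([0,y,z]))-o)*8).round(0) for z in (0,-.0187) for y in(-.035,.035)])
E
```

```text
0 -0.009 [array([236., 255.]), array([332., 255.])]
0 0 [array([236., 240.]), array([332., 240.])]
0 0.009 [array([235., 225.]), array([333., 224.])]
-0.0187 -0.009 [array([231., 271.]), array([337., 271.])]
-0.0187 0 [array([230., 254.]), array([337., 254.])]
-0.0187 0.009 [array([229., 237.]), array([338., 237.])]
-0.04 -0.009 [array([224., 293.]), array([344., 293.])]
-0.04 0 [array([223., 275.]), array([345., 275.])]
-0.04 0.009 [array([222., 256.]), array([346., 256.])]
scene [array([328., 407.]), array([404., 321.]), array([327., 365.]), array([404., 280.])]
side [array([464., 358.]), array([269., 363.]), array([464., 315.]), array([268., 319.])]
```

View pics/scene4.png

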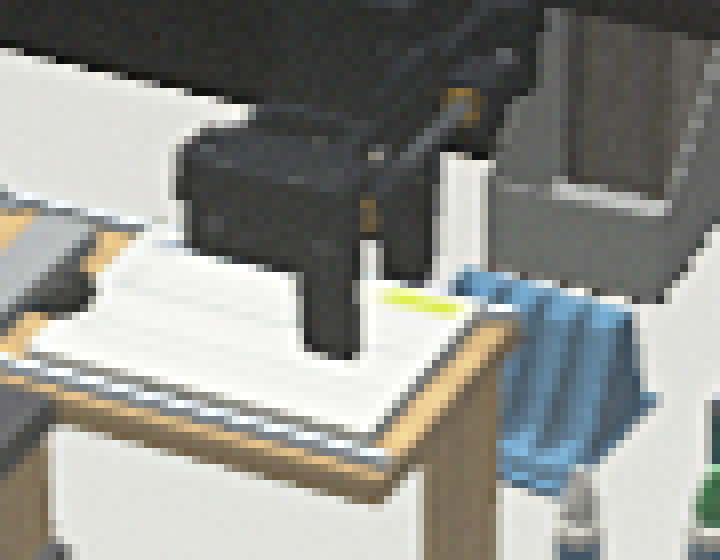

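View pics/side4.png

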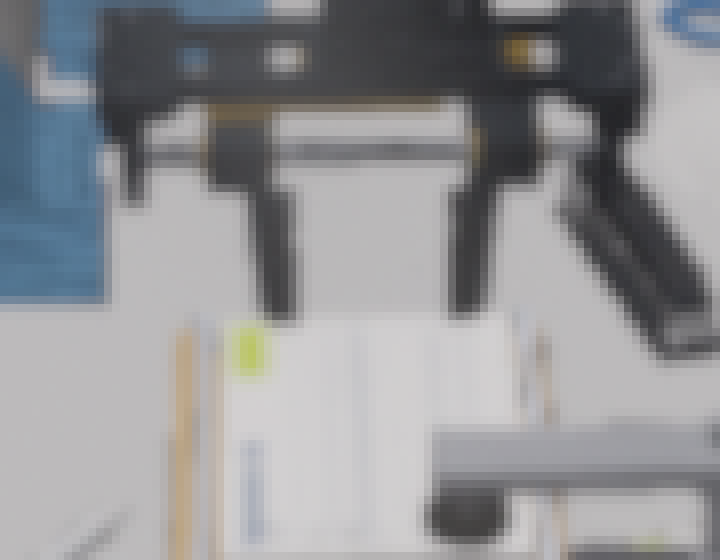

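```bash
python3 -m jog '0 0 0 -4 0 0 0.4;0 0 0 -7.3 0 0 0.4;0 0 0 -7.3 0 1.6 0.4;0 0 0 -7.3 0 1.6 0.4'; python3 - <<'E'
from h import *
s=r.get_state();print(st(s['eef_pos']));Rt=R.from_euler('xyz',s['ee_rot'])
for n in('scene','side'):
    c=cam(n)
    u,v=proj(c,s['eef_pos']).astype(int)
    cv2.imwrite(f'pics/{n}5.png',cv2.resize(c['color'][v-45:v+25,u-45:u+45],None,fx=8,fy=8,interpolation=cv2.INTER_NEAREST))
    o=np.array([u-45,v-45])
    print(n,[((proj(c,s['eef_pos']+Rt.apply([0,y,z]))-o)*8).round(0) for z in (0,-.0187) for y in(-.035,.035)])
E
```

```text
t: 4.85
eef_pos: [0.6579, -0.1018, 0.1664]
ee_rot: [-3.138, -0.001, 1.595]
contact_force: [-0.4, -0.7, -0.3]
gripper_width: 0.0526
[   9.06037715 -194.54215538  166.38735194]
scene [array([331., 413.]), array([402., 323.]), array([332., 371.]), array([404., 282.])]
side [array([457., 358.]), array([272., 362.]), array([457., 316.]), array([271., 320.])]
```

View pics/scene5.png

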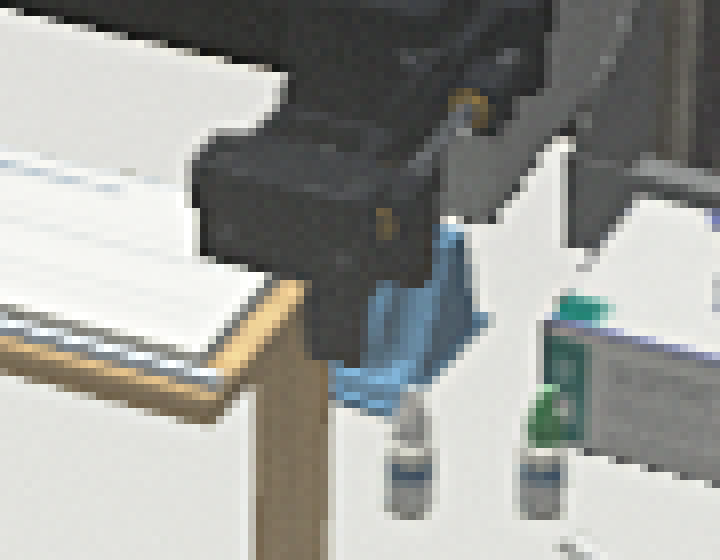

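View pics/side5.png

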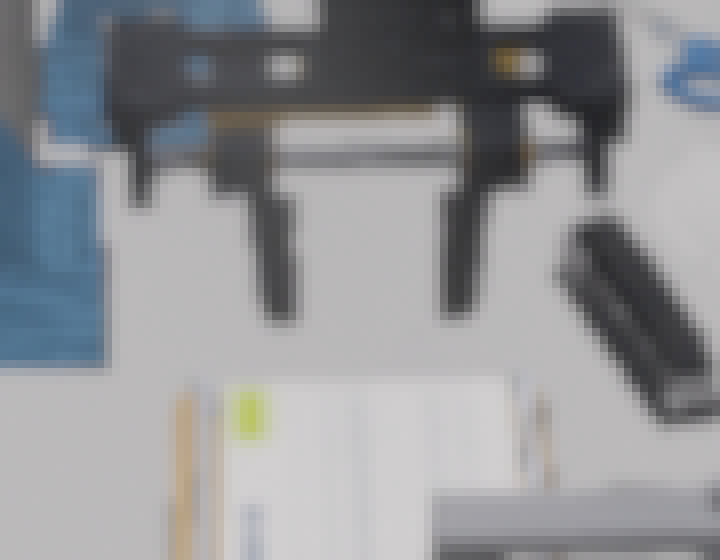

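```bash
python3 - <<'E'
from h import *
s=r.get_state()
a=cam('scene');b=cam('side')
oa=proj(a,s['eef_pos']).astype(int)-45;ob=proj(b,s['eef_pos']).astype(int)-45
p,e=tri(a,oa+np.array([337,362])/8,b,ob+np.array([460,318])/8);print(p,e,st(p))
E
```

```text
[ 0.62290858 -0.10380905  0.18831708] 0.0026868158279106462 [ -25.99127443 -195.81961402  188.31708245]
```

```bash
python3 -m jog '0 0 0 0 0.1 0.35 0.4;0 0 0 2 0.1 0.35 0.4;0 0 0 3.5 0.1 0.35 0.4;0 0 0 4.5 0.1 0.35 0.4;0 0 0 5.5 0.1 0.35 0.4;0 0 0 6.5 0.1 0.35 0.4'; python3 - <<'E'
from h import *
s=r.get_state();print(st(s['eef_pos']))
c=cam('wrist');cv2.imwrite('pics/w6.png',cv2.resize(c['color'][0:330,100:450],None,fx=1.8,fy=1.8,interpolation=cv2.INTER_CUBIC))
c=cam('side');cv2.imwrite('pics/d6.png',cv2.resize(c['color'][120:260,190:360],None,fx=4.5,fy=4.5,interpolation=cv2.INTER_CUBIC))
E
```

```text
t: 5.8
eef_pos: [0.6589, -0.0368, 0.1654]
ee_rot: [3.141, 0.0, 1.596]
contact_force: [0.5, -0.7, -0.5]
gripper_width: 0.0528
[  11.34958672 -129.57419802  165.37395113]
```

View pics/w6.png

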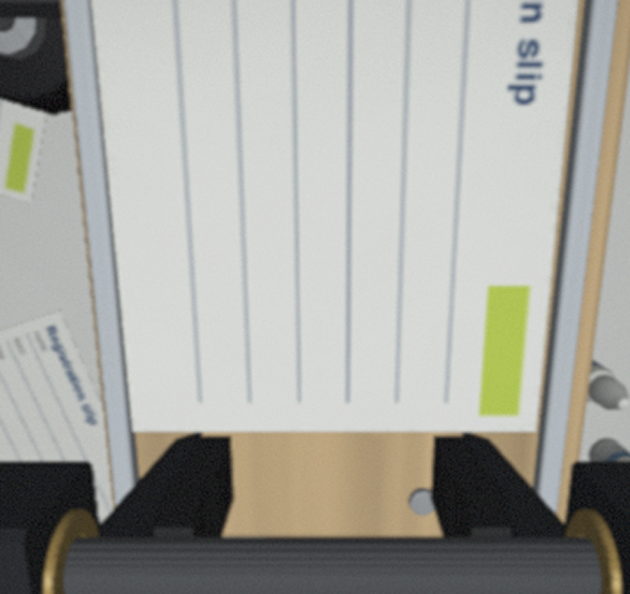

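View pics/d6.png

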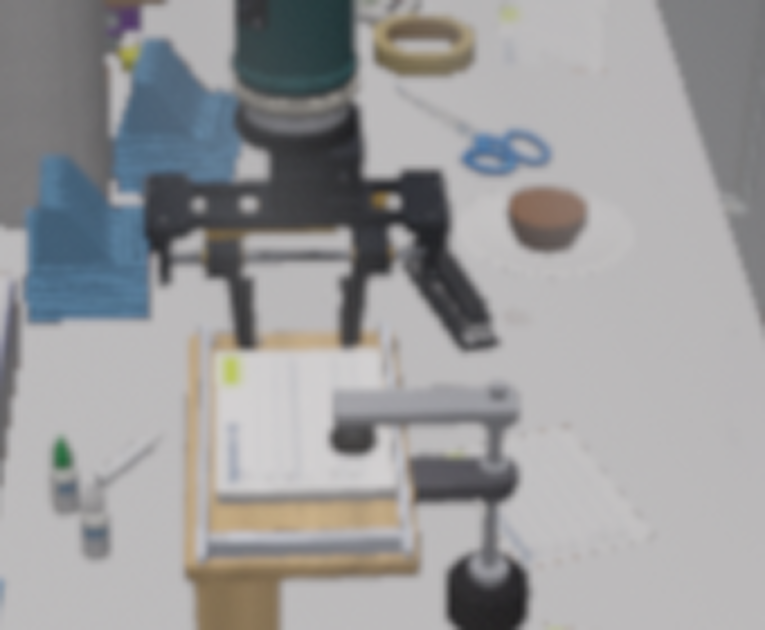

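```bash
python3 -m jog '0 0 0 1 0 0 0.4;0 0 0 2 0 0 0.4;0 0 0 3 0 0 0.4;0 0 0 3.8 0 0 0.4;0 0 0 4.2 0 0 0.4;0 0 0 4.2 0 0 0.4'; python3 - <<'E'
from h import *
s=r.get_state();print(st(s['eef_pos']),s['contact_force'])
c=cam('side');cv2.imwrite('pics/d7.png',cv2.resize(c['color'][170:260,210:310],None,fx=7,fy=7,interpolation=cv2.INTER_CUBIC))
E
```

```text
t: 6.65
eef_pos: [0.6578, 0.005, 0.1653]
ee_rot: [-3.142, -0.0, 1.596]
contact_force: [-0.2, 0.1, 0.4]
gripper_width: 0.0531
[ 11.12973578 -87.78171436 165.27369528] [-0.24714567  0.08297294  0.40402095]
```

View pics/d7.png

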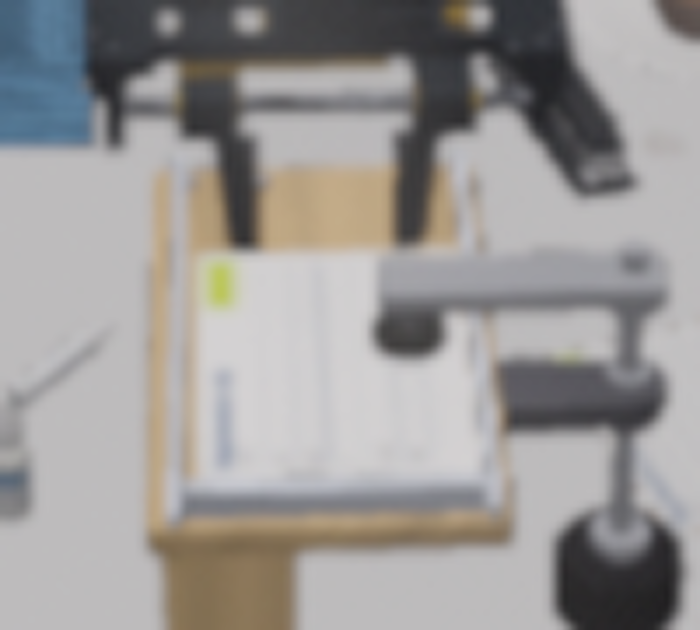

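```bash
python3 -m jog '0 0 0 0.2 0 0 0.4;0 0 0 0.4 0 0 0.4;0 0 0 0.4 0 0 0.4'; python3 -m jog '0 0 0 0.15 0 0 0.4;0 0 0 0.3 0 0 0.4;0 0 0 0.3 0 0 0.4'
```

```text
t: 7.08
eef_pos: [0.6576, 0.0079, 0.1652]
ee_rot: [-3.141, 0.001, 1.596]
contact_force: [-0.1, -2.4, -0.1]
gripper_width: 0.0529
t: 7.45
eef_pos: [0.6575, 0.0097, 0.1658]
ee_rot: [-3.141, 0.003, 1.595]
contact_force: [-1.7, -6.3, 1.8]
gripper_width: 0.0528
```

```bash
python3 -m jog '0 0 0 0.2 0 0 0.4;0 0 0 0.4 0 0 0.4;0 0 0 0.4 0 0 0.4'; python3 - <<'E'
from h import *
s=r.get_state();print(st(s['eef_pos']),s['contact_force'])
c=cam('wrist');cv2.imwrite('pics/w8.png',c['color'])
c=cam('side');cv2.imwrite('pics/d8.png',cv2.resize(c['color'][170:260,210:310],None,fx=7,fy=7,interpolation=cv2.INTER_CUBIC))
E
```

```text
t: 7.82
eef_pos: [0.6584, 0.0152, 0.1665]
ee_rot: [3.14, 0.001, 1.596]
contact_force: [0.3, -2.4, 6.1]
gripper_width: 0.0526
[ 11.8876119  -77.57052841 166.53002241] [ 0.33267755 -2.39395465  6.09214804]
```

View pics/w8.png

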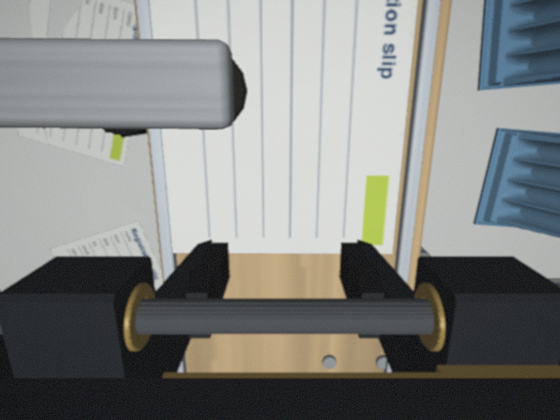

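View pics/d8.png

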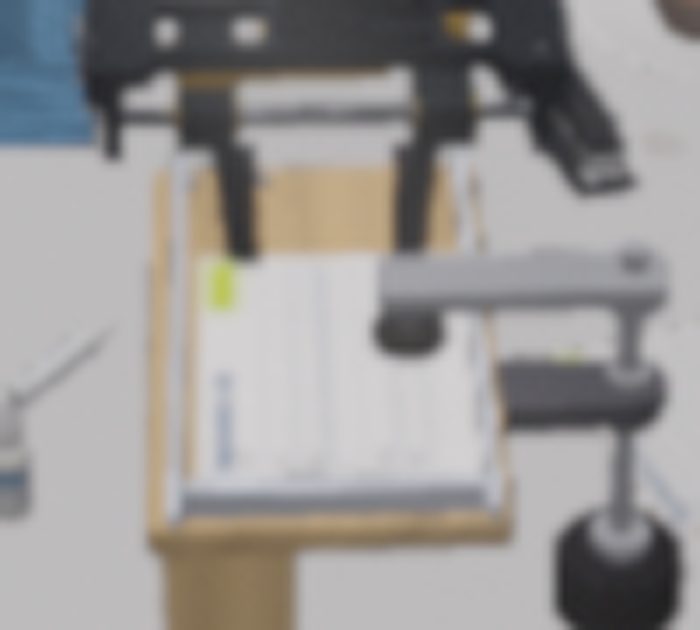

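```bash
python3 -m jog '0 0 0 0 0 -0.5 0.4;0 0 0 -3 0 -0.5 0.4;0 0 0 -4 0 -0.5 0.4;0 0 0 -4 0 -0.5 0.4'; python3 - <<'E'
from h import *
s=r.get_state();print(st(s['eef_pos']),s['contact_force'])
c=cam('wrist');cv2.imwrite('pics/w9.png',cv2.resize(c['color'][130:330,130:430],None,fx=2.6,fy=2.6,interpolation=cv2.INTER_CUBIC))
for v in(180,190,200,210,220,230): print(v,st(plane(c,280,v,.19)))
E
```

```text
t: 8.43
eef_pos: [0.6583, -0.0244, 0.1698]
ee_rot: [-3.141, -0.001, 1.595]
contact_force: [0.2, 0.4, -0.4]
gripper_width: 0.0528
[  10.99206808 -117.16053163  169.82422574] [ 0.21847502  0.41357364 -0.3536897 ]
180 [  9.13795463 -79.45954778 190.        ]
190 [  9.13726453 -84.18382658 190.        ]
200 [  9.13656295 -88.98663155 190.        ]
210 [  9.13584961 -93.86993698 190.        ]
220 [  9.13512422 -98.83578389 190.        ]
230 [   9.13438646 -103.88628289  190.        ]
```

View pics/w9.png

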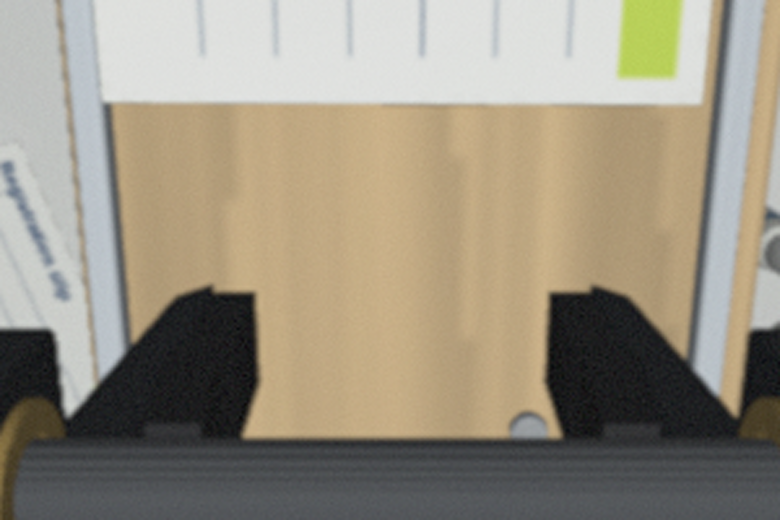

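```bash
python3 -m jog '0 0 0 0 0 0.75 0.4;0 0 0 1.5 0 0.75 0.4;0 0 0 3 0 0.75 0.4;0 0 0 3.3 0 0.75 0.4;0 0 0 3.5 0 0.75 0.4;0 0 0 3.5 0 0.75 0.4';  python3 -m jog '0 0 0 0.1 0 0 0.4;0 0 0 0.2 0 0 0.4;0 0 0 0.2 0 0 0.4'
```

```text
t: 9.22
eef_pos: [0.6575, 0.008, 0.1629]
ee_rot: [-3.141, 0.006, 1.596]
contact_force: [-1.3, -10.7, 0.2]
gripper_width: 0.0527
t: 9.6
eef_pos: [0.6574, 0.0082, 0.1629]
ee_rot: [-3.141, 0.008, 1.596]
contact_force: [-0.8, -14.8, 0.3]
gripper_width: 0.0526
```

```bash
python3 -m jog '0 0 0 -1.5 0 0 0.4;0 0 0 -4 0 -1 0.4;0 0 0 -5 0 -6 0.3;0 0 0 -5 0 -12 0.15;0 0 0 -5 0 -16 0.15;0 0 0 -5 0 -16 0.15'; python3 - <<'E'
from h import *
s=r.get_state();print(st(s['eef_pos']),s['contact_force'],s['joint_pos'])
c=cam('wrist');cv2.imwrite('pics/w10.png',c['color'])
E
```

```text
t: 10.35
eef_pos: [0.6613, -0.0369, 0.3287]
ee_rot: [3.132, 0.0, 1.597]
contact_force: [0.5, -0.2, -0.5]
gripper_width: 0.0746
[  13.79988208 -129.66162632  328.73625533] [ 0.46479946 -0.16055047 -0.50192795] [-9.36816521e-02  1.87623841e-01  1.49028288e+00  7.56096178e-04
  1.45384684e+00 -1.19642042e-01]
```

View pics/w10.png

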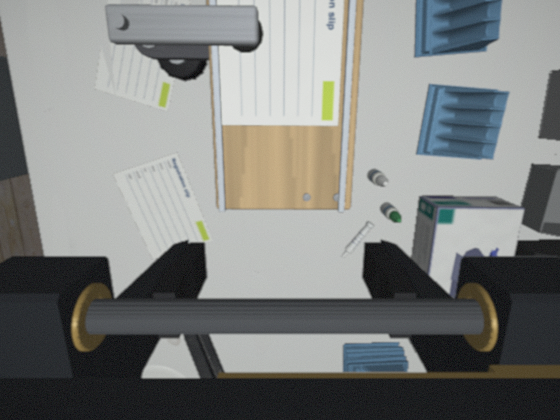

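```bash
python3 - <<'E'
from h import *
from scipy.optimize import least_squares
D=[((1.25706438,.26475788,1.60535955),(.18424717,.64857545,.21349)),((.617543,-.119567,1.760159),(.3965,.3121,.3551)),((-.189931,.203932,1.433794),(.6613,-.1018,.3498)),((-.0936822,.1876238,1.4902829),(.6613,-.0369,.3287)),((-.0795351,.2495275,1.672614),(.659,-.0275,.1876))]
def f(p):
    a,d,h,e,b=p;o=[]
    for (q1,q2,q3),(x,y,z) in D:
        rho=a*np.sin(q2)+d*np.sin(q2+q3)+b; zz=h+a*np.cos(q2)+d*np.cos(q2+q3)
        o+=[rho*np.cos(q1)-e*np.sin(q1)-x,rho*np.sin(q1)+e*np.cos(q1)-y,zz-z]
    return o
s=least_squares(f,[.45,.4,0,.02,0]);print(s.x,np.abs(s.fun).max())
E
```

```text
[ 5.12076087e-01  5.66665436e-01 -1.13723885e-01  2.49439293e-02
  2.26398240e-04] 0.00269768514341584
```

```bash
python3 -c "
from h import *
rel([.43,.08,.33],down(np.pi))"
```

```text
turn [ 0.004  0.004 -1.545] 88.5 deg shift cm [ 12.27 -22.69  -0.57]
```

```bash
python3 -m jog '0 0 -0.1 1 -3 -0.5 0;0 0 -0.28 3 -7 -0.5 0;0 0 -0.46 5 -11 -0.5 0;0 0 -0.64 7 -15 -0.5 0;0 0 -0.82 9 -18 -0.5 0;0 0 -1.0 11 -21 -0.5 0;0 0 -1.18 12.2 -22.7 -0.5 0;0 0 -1.36 12.2 -22.7 -0.5 0';python3 -c "
from h import *
rel([.43,.08,.33],R.from_euler('y',-0.35)*down(np.pi));print(r.get_state()['joint_pos'])"
```

```text
t: 11.4
eef_pos: [0.4266, 0.0799, 0.3255]
ee_rot: [-3.141, -0.003, 2.964]
contact_force: [0.3, 0.3, -0.2]
gripper_width: 0.0878
turn [-0.031 -0.353 -0.176] 22.6 deg shift cm [-0.33  0.07 -0.45]
[ 1.27092918e-01 -2.54128057e-01  1.92447380e+00  7.03674289e-04
  1.47462127e+00 -1.26615085e+00]
```

```bash
python3 -m jog '-0.01 -0.15 -0.09 0 0 0 0;-0.03 -0.3 -0.176 0 0 0 0;-0.03 -0.353 -0.176 0 0 0 0;-0.03 -0.353 -0.176 0 0 0 0';python3 - <<'E'
from h import *
s=r.get_state();q=s['joint_pos'];print(q,s['eef_pos'],s['ee_rot'])
a,d,h,e,b=.51208,.56667,-.11372,.02494,.0002
def fk(q,L):
    Rz=lambda t:R.from_euler('z',t);Ry=lambda t:R.from_euler('y',t)
    W=Rz(q[0]).apply([a*np.sin(q[1])+d*np.sin(q[1]+q[2])+b,e,h+L+a*np.cos(q[1])+d*np.cos(q[1]+q[2])])
    Rt=Rz(q[0])*Ry(q[1]+q[2])*Rz(q[3])*Ry(q[4])*Rz(q[5])*Rz(np.pi/2)
    return W+Rt.apply([0,0,L]),Rt
for L in(.2,.25,.3,.35,.4):
    p,Rt=fk(q,L);print(L,(p-s['eef_pos']).round(4),Rt.as_euler('xyz'))
E
```

```text
t: 11.9
eef_pos: [0.427, 0.0791, 0.3252]
ee_rot: [-3.14, 0.351, 3.135]
contact_force: [1.6, -0.4, -0.0]
gripper_width: 0.0883
[ 0.18093753 -0.5189926   2.13877322 -0.07111662  1.17805396 -1.36744979] [0.42700767 0.07912573 0.32523886] [-3.13984404  0.35060901  3.13531238]
0.2 [-0.0557  0.0008 -0.0099] [-3.13984404  0.35060901  3.13531238]
0.25 [-0.0385  0.0006 -0.0068] [-3.13984404  0.35060901  3.13531238]
0.3 [-0.0214  0.0004 -0.0038] [-3.13984404  0.35060901  3.13531238]
0.35 [-0.0042  0.0002 -0.0008] [-3.13984404  0.35060901  3.13531238]
0.4 [0.013  0.     0.0023] [-3.13984404  0.35060901  3.13531238]
```

```bash
cat >> h.py <<'E'
from scipy.optimize import least_squares
A_,D_,H_,E_,B_,L_=.51208,.56667,-.11372,.02494,.0002,.362
def fk(q,L=L_):
    Rz=lambda t:R.from_euler('z',t);Ry=lambda t:R.from_euler('y',t)
    W=Rz(q[0]).apply([A_*np.sin(q[1])+D_*np.sin(q[1]+q[2])+B_,E_,H_+L+A_*np.cos(q[1])+D_*np.cos(q[1]+q[2])])
    Rt=Rz(q[0])*Ry(q[1]+q[2])*Rz(q[3])*Ry(q[4])*Rz(q[5])*Rz(np.pi/2)
    return W+Rt.apply([0,0,L]),Rt
LO=np.array([-2.63,-.94,.31,-1.31,0,-2.55]);HI=np.array([2.63,2.18,2.57,4.45,2.66,2.55])
def ik(p,Rt,q0):
    f=lambda q:np.r_[(fk(q)[0]-p)*10,(fk(q)[1].inv()*Rt).as_rotvec()]
    s=least_squares(f,np.clip(q0,LO+.001,HI-.001),bounds=(LO,HI));return s.x,np.abs(s.fun).max()
def tool(psi,beta): # tool z pitched beta below horizontal, heading psi, tool y = left of heading
    return R.from_euler('z',psi)*R.from_euler('y',-(np.pi/2-beta))*down(np.pi)
E
python3 - <<'E'
from h import *
q0=r.get_state()['joint_pos'];k=w(-105,0,80)
for bd in (35,45,55):
  for ps in range(0,81,20):
   for sg in ((1,-1) if ps else (1,)):
    Rt=tool(np.radians(ps*sg),np.radians(bd));p=k+Rt.apply([0,0,.033])
    best=min((ik(p,Rt,q) for q in (q0,q0+[0,0,0,.8*-sg,0,.5*sg],q0+[0,0,0,.8*sg,0,0],q0+[0,0,0,3.,-.5,2.8],q0+[0,0,0,1.5,-.5,1.5],[0,0,1.5,0,1,-1.5])),key=lambda t:t[1])
    print(bd,ps*sg,best[0].round(2),round(best[1],3))
E
```

```text
35 0 [ 0.27 -0.02  2.57  3.88  0.36  1.04] 0.071
35 20 [-0.11 -0.01  2.57  2.1   0.46  2.25] 0.064
35 -20 [0.49 0.1  2.51 4.43 0.69 0.94] 0.0
35 40 [-0.32  0.11  2.5   1.69  0.78  2.23] 0.0
35 -40 [ 0.6   0.23  2.3  -1.31  0.93  0.77] 0.045
35 60 [-0.4   0.24  2.33  1.3   1.    2.26] 0.0
35 -60 [ 0.63  0.37  2.14 -1.11  1.14  0.87] 0.0
35 80 [-0.39  0.37  2.13  1.03  1.2   2.24] 0.0
35 -80 [ 0.58  0.49  1.95 -0.88  1.34  0.91] 0.0
45 0 [ 0.21 -0.06  2.54  4.06  0.18  0.81] 0.0
45 20 [-0.04 -0.05  2.53  1.87  0.29  2.55] 0.001
45 -20 [ 0.4   0.02  2.41 -1.31  0.51  0.32] 0.059
45 40 [-0.24  0.04  2.45  1.43  0.62  2.55] 0.014
45 -40 [ 0.53  0.15  2.31 -1.2   0.79  0.6 ] 0.0
45 60 [-0.31  0.16  2.3   1.13  0.87  2.5 ] 0.0
45 -60 [ 0.55  0.28  2.15 -0.97  1.02  0.7 ] 0.0
45 80 [-0.32  0.29  2.14  0.91  1.09  2.4 ] 0.0
45 -80 [ 0.53  0.4   1.98 -0.78  1.22  0.81] 0.0
55 0 [ 0.18 -0.06  2.44 -0.59  0.19 -0.84] 0.0
55 20 [ 0.02 -0.06  2.43  0.72  0.26 -2.55] 0.015
55 -20 [ 0.34  0.01  2.38 -0.98  0.45 -0.04] 0.0
55 40 [-0.2   0.01  2.47  1.42  0.54  2.55] 0.145
55 -40 [ 0.44  0.11  2.27 -0.92  0.71  0.27] 0.0
55 60 [-0.27  0.12  2.31  1.05  0.79  2.55] 0.092
55 -60 [ 0.47  0.22  2.14 -0.8   0.93  0.48] 0.0
55 80 [-0.24  0.22  2.14  0.78  0.99  2.55] 0.017
55 -80 [ 0.46  0.32  2.   -0.66  1.12  0.67] 0.0
```

```bash
cat > scan.py <<'E'
from h import *
import sys
q00=r.get_state()['joint_pos'];k=w(-105,0,74)
F=R.from_euler('z',np.pi)
for bd in map(int,sys.argv[1:]):
 for fl in (0,1):
  for start in (-50,50):
   q=q00+(np.array([0,0,0,0,0,np.pi]) if fl else 0); 
   seq=list(range(0,start+1,5)) if start>0 else list(range(0,start-1,-5))
   # reach start from generic guesses
   Rt=tool(np.radians(start),np.radians(bd)); Rt=Rt*F if fl else Rt
   p=k+Rt.apply([0,0,.033]);best=None
   for j4 in (-1,-.5,0,.5,1,1.5,2,3,4):
    for j6 in (-2,-1,0,1,2):
     b=ik(p,Rt,[-.3*np.sign(start),.1,2.3,j4,.7,j6])
     if best is None or b[1]<best[1]-1e-4: best=b
   q=best[0];out=[]
   for ps in range(start,-start+(1 if start<0 else -1),10 if start<0 else -10):
    Rt=tool(np.radians(ps),np.radians(bd)); Rt=Rt*F if fl else Rt
    p=k+Rt.apply([0,0,.033]);q,e=ik(p,Rt,q)
    out.append(f"{ps}:{'ok' if e<.003 else 'X'} {q[2]:.2f} {q[3]:.2f} {q[4]:.2f} {q[5]:.2f}")
   print(bd,'flip' if fl else 'std',start,' | '.join(out))
E
python3 scan.py 45 50 53
```

```text
45 std -50 -50:ok 2.23 -1.09 0.91 0.66 | -40:ok 2.31 -1.22 0.79 0.62 | -30:X 2.38 -1.31 0.66 0.53 | -20:X 2.41 -1.31 0.50 0.32 | -10:X 2.45 -1.31 0.31 0.10 | 0:X 2.48 -1.31 0.10 -0.12 | 10:X 2.50 -1.31 0.00 -0.30 | 20:X 2.50 -1.31 0.00 -0.42 | 30:X 2.50 -1.31 0.00 -0.54 | 40:X 2.50 -1.31 0.00 -0.67 | 50:X 2.51 -1.31 0.00 -0.80
45 std 50 50:ok 2.38 1.27 0.75 2.53 | 40:X 2.45 1.43 0.61 2.55 | 30:X 2.51 1.64 0.46 2.55 | 20:ok 2.54 1.92 0.29 2.49 | 10:ok 2.55 2.69 0.15 1.95 | 0:ok 2.54 3.99 0.20 0.88 | -10:X 2.51 4.45 0.35 0.64 | -20:X 2.51 4.45 0.49 0.83 | -30:X 2.51 4.45 0.60 1.00 | -40:X 2.51 4.45 0.67 1.15 | -50:X 2.51 4.45 0.72 1.28
45 flip -50 -50:ok 2.23 -1.09 0.91 -2.48 | -40:ok 2.31 -1.22 0.79 -2.53 | -30:X 2.37 -1.31 0.70 -2.55 | -20:X 2.37 -1.31 0.68 -2.55 | -10:X 2.37 -1.31 0.67 -2.55 | 0:X 2.37 -1.31 0.65 -2.55 | 10:X 2.38 -1.31 0.64 -2.55 | 20:X 2.39 -1.31 0.62 -2.55 | 30:X 2.39 -1.31 0.61 -2.55 | 40:X 2.40 -1.31 0.60 -2.55 | 50:X 2.41 -1.31 0.59 -2.55
45 flip 50 50:ok 2.38 1.27 0.75 -0.61 | 40:ok 2.45 1.42 0.61 -0.57 | 30:ok 2.50 1.61 0.46 -0.56 | 20:ok 2.54 1.92 0.29 -0.6
[... 2092 characters left out ...]
 2.79 0.00 2.55 | -50:X 2.52 2.93 0.00 2.55
53 flip -50 -50:X 2.24 -1.01 0.84 -2.55 | -40:X 2.32 -1.17 0.72 -2.55 | -30:X 2.39 -1.31 0.62 -2.55 | -20:X 2.39 -1.31 0.62 -2.55 | -10:X 2.39 -1.31 0.62 -2.55 | 0:X 2.39 -1.31 0.62 -2.55 | 10:X 2.39 -1.31 0.62 -2.55 | 20:X 2.39 -1.31 0.62 -2.55 | 30:X 2.40 -1.31 0.62 -2.55 | 40:X 2.40 -1.31 0.62 -2.55 | 50:X 2.40 -1.31 0.63 -2.55
53 flip 50 50:ok 2.34 1.03 0.67 -0.32 | 40:ok 2.39 1.09 0.54 -0.20 | 30:ok 2.43 1.13 0.39 -0.04 | 20:ok 2.46 1.09 0.24 0.21 | 10:ok 2.47 0.54 0.10 0.96 | 0:X 2.46 -0.84 0.14 2.55 | -10:X 2.41 -0.69 0.26 2.55 | -20:X 2.37 -0.55 0.35 2.55 | -30:X 2.33 -0.44 0.42 2.55 | -40:X 2.29 -0.33 0.49 2.55 | -50:X 2.26 -0.22 0.54 2.55
```

```bash
cat > path.py <<'E'
from h import *
k=w(-105,0,75);F=R.from_euler('z',np.pi)
def tgt(ps,b,back,kk=.033):
    Rt=tool(np.radians(ps),np.radians(b))*F;return k+Rt.apply([0,0,kk-back]),Rt
if __name__=='__main__':
    s=r.get_state();q0=s['joint_pos'];R0=R.from_euler('xyz',s['ee_rot']);p0=s['eef_pos']
    p1,R1=tgt(40,48,.12);print(p1)
    v,d=rel(p1,R1);n=np.linalg.norm(v)
    for sgn in (1,-1):
        vv=v if sgn>0 else v/n*(n-2*np.pi)
        q=q0;print('rotvec',vv)
        for t in np.linspace(0.1,1,10):
            q,e=ik(p0+(p1-p0)*t,R0*R.from_rotvec(vv*t),q);print(round(t,1),q.round(2),round(e,4))
E
python3 path.py
```

```text
[0.49532706 0.05293868 0.1396536 ]
turn [-0.475  0.475  2.451] 145.6 deg shift cm [-0.06 -2.54 19.79]
rotvec [-0.47529354  0.47546016  2.45132074]
0.1 [ 0.1  -0.48  2.14  0.02  1.17 -1.23] 0.0
0.2 [ 0.03 -0.45  2.15  0.11  1.15 -1.1 ] 0.0
0.3 [-0.05 -0.41  2.17  0.21  1.13 -0.97] 0.0
0.4 [-0.12 -0.39  2.19  0.31  1.11 -0.85] 0.0
0.5 [-0.19 -0.36  2.23  0.41  1.08 -0.73] 0.0
0.6 [-0.25 -0.34  2.27  0.51  1.04 -0.61] 0.0
0.7 [-0.3  -0.32  2.31  0.61  1.   -0.5 ] 0.0
0.8 [-0.35 -0.3   2.36  0.72  0.94 -0.39] 0.0
0.9 [-0.38 -0.28  2.41  0.83  0.88 -0.27] 0.0
1.0 [-0.4  -0.26  2.46  0.96  0.81 -0.17] 0.0
rotvec [ 0.69958762 -0.69983286 -3.60811473]
0.1 [ 0.25 -0.55  2.21 -0.18  1.08 -1.61] 0.0
0.2 [ 0.29 -0.59  2.29 -0.28  0.97 -1.88] 0.0
0.3 [ 0.29 -0.64  2.38 -0.32  0.84 -2.2 ] 0.0
0.4 [ 0.27 -0.68  2.47 -0.35  0.69 -2.55] 0.0182
0.5 [ 0.35 -0.69  2.57 -0.65  0.57 -2.55] 0.1372
0.6 [ 0.44 -0.6   2.57 -0.9   0.61 -2.55] 0.264
0.7 [ 0.51 -0.48  2.57 -1.12  0.66 -2.55] 0.3347
0.8 [ 0.56 -0.35  2.57 -1.31  0.71 -2.55] 0.5092
0.9 [ 0.58 -0.31  2.57 -1.31  0.72 -2.55] 0.6586
1.0 [ 0.62 -0.25  2.57 -1.31  0.76 -2.55] 0.9004
```

```bash
python3 - <<'E'
from path import *
s=r.get_state();q=s['joint_pos'];R0=R.from_euler('xyz',s['ee_rot']);p0=s['eef_pos']
p1,R1=tgt(42,48,.12);pm=np.array([.44,.01,.33])
v,d=rel(pm,R1)
for t in np.linspace(0.1,1,10):
    q,e=ik(p0+(pm-p0)*t,R0*R.from_rotvec(v*t),q);print(round(t,1),q.round(2),round(e,4))
print('then',R1.inv().apply(p1-pm)*100)
for t in np.linspace(0.25,1,4):
    q,e=ik(pm+(p1-pm)*t,R1,q);print(round(t,1),q.round(2),round(e,4))
E
```

```text
turn [-0.469  0.494  2.418] 144.0 deg shift cm [-1.42 -6.9   0.03]
0.1 [ 0.09 -0.5   2.12  0.02  1.21 -1.24] 0.0
0.2 [ 0.   -0.48  2.1   0.12  1.24 -1.12] 0.0
0.3 [-0.09 -0.46  2.1   0.21  1.27 -1.  ] 0.0
0.4 [-0.18 -0.45  2.1   0.3   1.29 -0.87] 0.0
0.5 [-0.27 -0.45  2.11  0.39  1.31 -0.74] 0.0
0.6 [-0.35 -0.45  2.13  0.47  1.32 -0.6 ] 0.0
0.7 [-0.43 -0.46  2.16  0.55  1.33 -0.45] 0.0
0.8 [-0.5  -0.48  2.19  0.62  1.33 -0.29] 0.0
0.9 [-0.56 -0.5   2.22  0.69  1.32 -0.12] 0.0
1.0 [-0.61 -0.53  2.26  0.74  1.3   0.06] 0.0
then [-7.54860731  0.71430242 18.81683805]
0.2 [-0.56 -0.49  2.32  0.77  1.19  0.02] 0.0
0.5 [-0.51 -0.42  2.38  0.81  1.07 -0.03] 0.0
0.8 [-0.46 -0.34  2.42  0.86  0.95 -0.1 ] 0.0
1.0 [-0.41 -0.24  2.45  0.95  0.84 -0.2 ] 0.0
```

```bash
python3 -m jog '-0.03 0.03 0.17 -0.1 -0.5 0 0;-0.06 0.07 0.34 -0.2 -1 0 0;-0.1 0.105 0.515 -0.3 -1.5 0 0;-0.133 0.14 0.69 -0.4 -2 0 0;-0.167 0.175 0.86 -0.5 -2.5 0 0;-0.2 0.21 1.035 -0.6 -3 0 0;-0.234 0.245 1.21 -0.7 -3.5 0 0;-0.267 0.28 1.38 -0.8 -4 0 0'; python3 -c "
from path import *
p1,R1=tgt(42,48,.12);rel([.44,.01,.33],R1)"
```

```text
t: 12.9
eef_pos: [0.4365, 0.0384, 0.3296]
ee_rot: [2.759, -0.276, 1.849]
contact_force: [-0.2, -0.0, 0.7]
gripper_width: 0.0878
turn [-0.198  0.211  1.032] 61.4 deg shift cm [-2.71 -0.11 -0.92]
```

```bash
python3 -m jog '-0.033 0.035 0.172 -0.5 0 -0.1 0;-0.066 0.07 0.344 -0.9 0 -0.3 0;-0.1 0.105 0.516 -1.3 0 -0.4 0;-0.132 0.14 0.688 -1.8 0 -0.6 0;-0.165 0.175 0.86 -2.3 -0.1 -0.8 0;-0.198 0.211 1.032 -2.7 -0.1 -0.9 0;-0.198 0.211 1.032 -2.7 -0.1 -0.9 0'; python3 -c "
from path import *
print(r.get_state()['joint_pos'].round(2))
p1,R1=tgt(42,48,.12);rel(p1,R1)"
```

```text
t: 13.78
eef_pos: [0.4395, 0.0101, 0.3296]
ee_rot: [3.137, -0.732, 0.741]
contact_force: [0.2, -0.8, -0.9]
gripper_width: 0.0882
[-0.62 -0.53  2.26  0.74  1.3   0.05]
turn [-0.     0.001  0.006] 0.3 deg shift cm [-7.49  0.72 18.81]
```

Matches the model. Move to the pre-grasp 12 cm back.

```bash
python3 -m jog '0 0 0 -2 0.2 5 0;0 0 0 -4 0.4 10 0;0 0 0 -6 0.6 15 0;0 0 0 -7.5 0.7 18.8 0;0 0 0 -7.5 0.7 18.8 0;0 0 0 -7.5 0.7 18.8 0'; python3 - <<'E'
from path import *
print(r.get_state()['joint_pos'].round(2))
p1,R1=tgt(42,48,.0);rel(p1,R1)
c=cam('wrist');cv2.imwrite('pics/w11.png',c['color']);print([proj(c,w(-105,0,z)).round(0) for z in(63,80,97,165)])
for n,o in(('scene',(200,140)),('side',(250,160))):
    c=cam(n);cv2.imwrite(f'pics/{n}11.png',cv2.resize(c['color'][o[1]:o[1]+130,o[0]:o[0]+130],None,fx=4.6,fy=4.6,interpolation=cv2.INTER_CUBIC))
E
```

```text
t: 14.52
eef_pos: [0.4979, 0.0516, 0.1424]
ee_rot: [3.132, -0.734, 0.746]
contact_force: [-0.6, 0.4, -0.1]
gripper_width: 0.0884
[-0.41 -0.24  2.44  0.95  0.85 -0.21]
turn [ 0.001 -0.001  0.009] 0.5 deg shift cm [-0.27 -0.09 12.14]
[array([283., 209.]), array([283., 200.]), array([283., 190.]), array([283., 132.])]
```

View pics/w11.png

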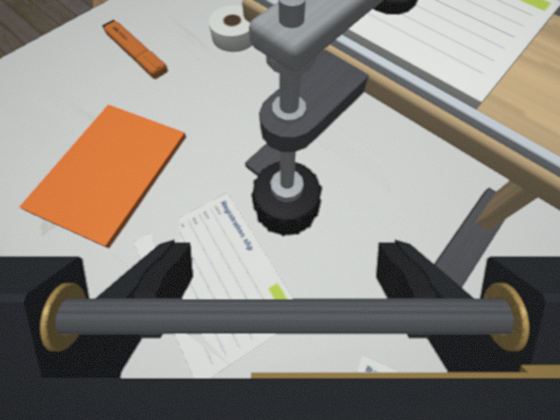

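View pics/scene11.png

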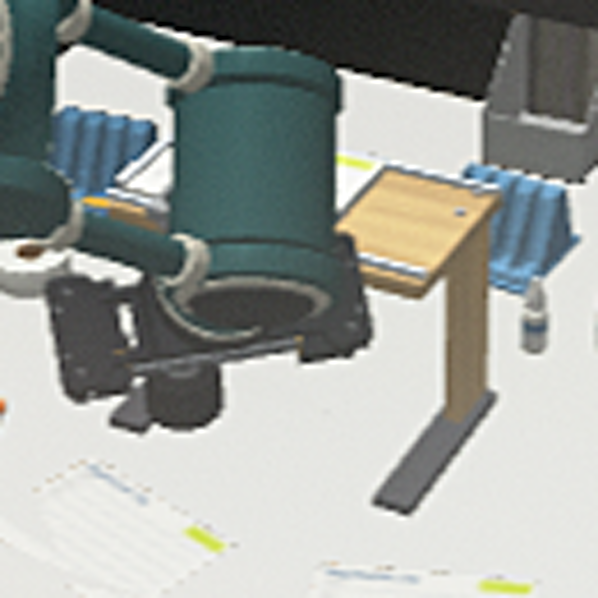

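View pics/side11.png

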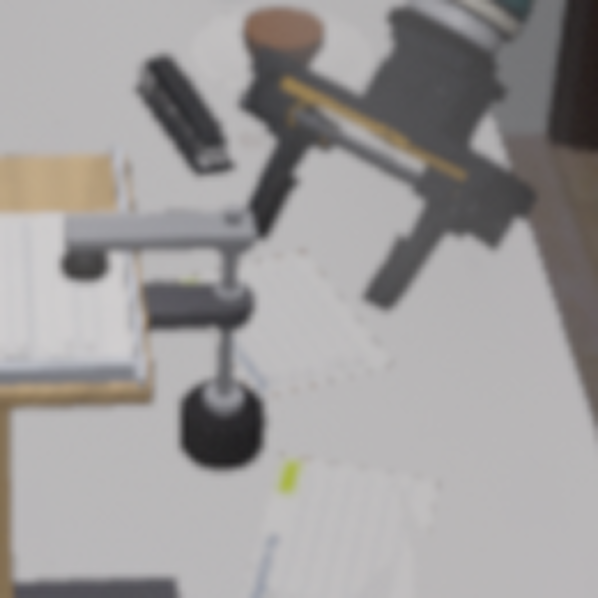

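```bash
python3 - <<'E'
from path import *
c=cam('wrist');print(w(-105,0,80))
print(plane(c,287,199,.080))
# screw entry under bracket and at knob top
print(plane(c,288,182,.097))
a=cam('side');print('side',plane(a,250+222/4.6,160+426/4.6,.08))
E
```

```text
[0.53992185 0.09035815 0.08      ]
[0.54414762 0.08798978 0.08      ]
[0.54878466 0.09153834 0.097     ]
side [0.5400115  0.09234207 0.08      ]
```

```bash
sed -i "s/^k=.*;F=/k=np.array([.5415,.0898,.075]);F=/" path.py; python3 -c "
from path import *
rel(*tgt(42,48,0))"
```

```text
turn [ 0.004 -0.002  0.009] 0.6 deg shift cm [-0.25 -0.05 12.27]
```

```bash
python3 -m jog '0 0 0 -0.2 0 4 0;0 0 0 -0.25 0 7 0;0 0 0 -0.25 0 9 0;0 0 0 -0.25 0 9 0'; python3 - <<'E'
from path import *
rel(*tgt(42,48,0))
c=cam('wrist');cv2.imwrite('pics/w12.png',c['color'])
o=(250,160);c=cam('side');cv2.imwrite(f'pics/side12.png',cv2.resize(c['color'][o[1]:o[1]+130,o[0]:o[0]+130],None,fx=4.6,fy=4.6,interpolation=cv2.INTER_CUBIC))
E
```

```text
t: 15.28
eef_pos: [0.5405, 0.091, 0.0724]
ee_rot: [3.135, -0.733, 0.743]
contact_force: [0.2, -0.6, 0.5]
gripper_width: 0.0885
turn [-0.     0.     0.007] 0.4 deg shift cm [0.17 0.16 3.11]
```

View pics/w12.png

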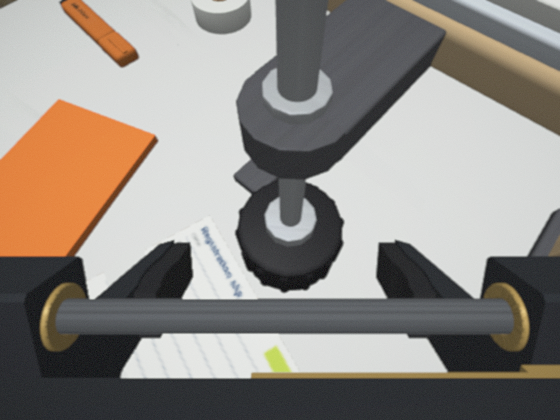

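View pics/side12.png

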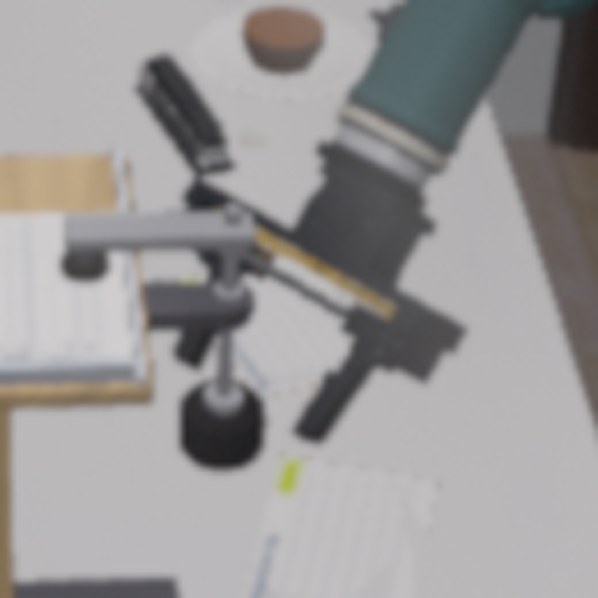

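```bash
python3 - <<'E'
from path import *
for ps in (8,25,42,46):
    p,Rt=tgt(ps,48,0)
    for q in [(-121,-16,165),(-121,16,165),(-55,-156,165),(-55,-60,165),(-55,0,165),(-100,-16,165)]:
        print(ps,q,(Rt.inv().apply(w(*q)-p)*1000).round(0))
E
```

```text
8 (-121, -16, 165) [  46.   13. -113.]
8 (-121, 16, 165) [  49.  -19. -110.]
8 (-55, -156, 165) [ 82. 160. -80.]
8 (-55, -60, 165) [ 91.  65. -72.]
8 (-55, 0, 165) [ 96.   5. -68.]
8 (-100, -16, 165) [ 61.  16. -99.]
25 (-121, -16, 165) [  44.    7. -115.]
25 (-121, 16, 165) [  53.  -22. -106.]
25 (-55, -156, 165) [  46.  162. -112.]
25 (-55, -60, 165) [ 75.  74. -86.]
25 (-55, 0, 165) [ 93.  19. -70.]
25 (-100, -16, 165) [  58.   15. -102.]
42 (-121, -16, 165) [  43.    0. -116.]
42 (-121, 16, 165) [  58.  -24. -102.]
42 (-55, -156, 165) [  12.  149. -143.]
42 (-55, -60, 165) [  59.   77. -101.]
42 (-55, 0, 165) [ 88.  31. -75.]
42 (-100, -16, 165) [  55.   14. -105.]
46 (-121, -16, 165) [  43.   -1. -115.]
46 (-121, 16, 165) [  60.  -24. -100.]
46 (-55, -156, 165) [   4.  144. -150.]
46 (-55, -60, 165) [  55.   76. -105.]
46 (-55, 0, 165) [ 86.  34. -77.]
46 (-100, -16, 165) [  54.   13. -106.]
```

```bash
python3 - <<'E'
from path import *
import path
q0=r.get_state()['joint_pos']
for b,z in((46,.071),(47,.072),(48,.072)):
    path.k=np.array([.5415,.0898,z]);q=q0
    for ps in (42,46,42,36,30,24,18,12,8,4):
        q,e=ik(*tgt(ps,b,0),q);print(b,ps,q.round(2),round(e,4))
    p,Rt=tgt(8,b,0);print((Rt.inv().apply(w(-121,-16,165)-p)*1000).round(0))
E
```

```text
46 42 [-0.23  0.07  2.43  1.36  0.62 -0.55] 0.0
46 46 [-0.26  0.09  2.4   1.3   0.68 -0.57] 0.0
46 42 [-0.23  0.07  2.43  1.36  0.62 -0.55] 0.0
46 36 [-0.19  0.03  2.46  1.46  0.54 -0.53] 0.0
46 30 [-0.14  0.    2.49  1.58  0.44 -0.52] 0.0
46 24 [-0.08 -0.02  2.51  1.73  0.35 -0.54] 0.0
46 18 [-0.02 -0.03  2.53  1.95  0.25 -0.64] 0.0
46 12 [ 0.05 -0.04  2.54  2.39  0.16 -0.93] 0.0
46 8 [ 0.1  -0.04  2.54  2.94  0.12 -1.4 ] 0.0
46 4 [ 0.15 -0.04  2.53  3.6   0.13 -1.96] 0.0
[  51.   13. -114.]
47 42 [-0.23  0.06  2.42  1.32  0.61 -0.51] 0.0
47 46 [-0.25  0.08  2.4   1.27  0.67 -0.53] 0.0
47 42 [-0.23  0.06  2.42  1.32  0.61 -0.51] 0.0
47 36 [-0.19  0.03  2.45  1.41  0.53 -0.48] 0.0
47 30 [-0.14 -0.    2.48  1.52  0.43 -0.46] 0.0
47 24 [-0.08 -0.02  2.51  1.65  0.33 -0.46] 0.0
47 18 [-0.01 -0.04  2.52  1.84  0.23 -0.52] 0.0
47 12 [ 0.06 -0.05  2.53  2.24  0.13 -0.79] 0.0
47 8 [ 0.1  -0.05  2.53  2.88  0.09 -1.33] 0.0
47 4 [ 0.15 -0.04  2.53  3.72  0.1  -2.08] 0.0
[  49.   13. -114.]
48 42 [-0.22  0.05  2.41  1.29  0.6  -0.46] 0.0
48 46 [-0.24  0.08  2.39  1.24  0.66 -0.49] 0.0
48 42 [-0.22  0.05  2.41  1.29  0.6  -0.46] 0.0
48 36 [-0.18  0.02  2.45  1.37  0.51 -0.43] 0.0
48 30 [-0.13 -0.    2.47  1.46  0.42 -0.39] 0.0
48 24 [-0.07 -0.03  2.5   1.57  0.32 -0.38] 0.0
48 18 [-0.01 -0.04  2.51  1.73  0.22 -0.41] 0.0
48 12 [ 0.06 -0.05  2.52  2.07  0.11 -0.61] 0.0
48 8 [ 0.1  -0.05  2.52  2.77  0.06 -1.23] 0.0
48 4 [ 0.15 -0.05  2.52  3.89  0.08 -2.26] 0.0
[  48.   13. -115.]
```

```bash
sed -i "s/^k=.*;F=/k=np.array([.5423,.0890,.071]);F=/" path.py; python3 - <<'E'
from path import *
for ps in (42,50,54): 
    p,Rt=tgt(ps,46,0);print(ps,[(Rt.inv().apply(w(-55,y,165)-p)*1000).round(0) for y in(-50,-70,-90)])
rel(*tgt(42,46,0))
E
```

```text
42 [array([ 68.,  68., -98.]), array([  59.,   83., -107.]), array([  50.,   98., -116.])]
50 [array([  62.,   68., -104.]), array([  51.,   81., -115.]), array([  40.,   94., -125.])]
54 [array([  58.,   67., -108.]), array([  47.,   79., -119.]), array([  35.,   91., -130.])]
turn [0.002 0.034 0.008] 2.0 deg shift cm [-0.05  0.18  3.5 ]
```

```bash
python3 -m jog '0 0.034 0.005 0 0.2 1 0;0 0.034 0.005 0 0.2 2.4 0;0 0.034 0.005 0 0.2 3.5 0;0 0.034 0.005 0 0.2 3.5 0;0 0.034 0.005 0 0.2 3.5 0'; python3 - <<'E'
from path import *
rel(*tgt(42,46,0));print('to 14');rel(*tgt(28,46,0));rel(*tgt(14,46,0))
c=cam('wrist');cv2.imwrite('pics/w13.png',c['color'])
o=(250,160);c=cam('side');cv2.imwrite(f'pics/side13.png',cv2.resize(c['color'][o[1]:o[1]+130,o[0]:o[0]+130],None,fx=4.6,fy=4.6,interpolation=cv2.INTER_CUBIC))
E
```

```text
t: 16.0
eef_pos: [0.5598, 0.1043, 0.0477]
ee_rot: [3.136, -0.768, 0.737]
contact_force: [-0.4, 0.5, 0.6]
gripper_width: 0.0881
turn [ 0.002 -0.     0.003] 0.2 deg shift cm [-0.05 -0.04  0.01]
to 14
turn [-0.168 -0.001  0.179] 14.0 deg shift cm [-0.1   0.52 -0.03]
turn [-0.337 -0.001  0.355] 28.0 deg shift cm [-0.25  1.04 -0.17]
```

View pics/w13.png

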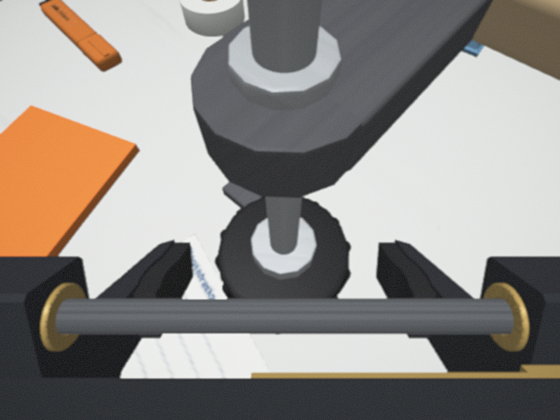

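View pics/side13.png

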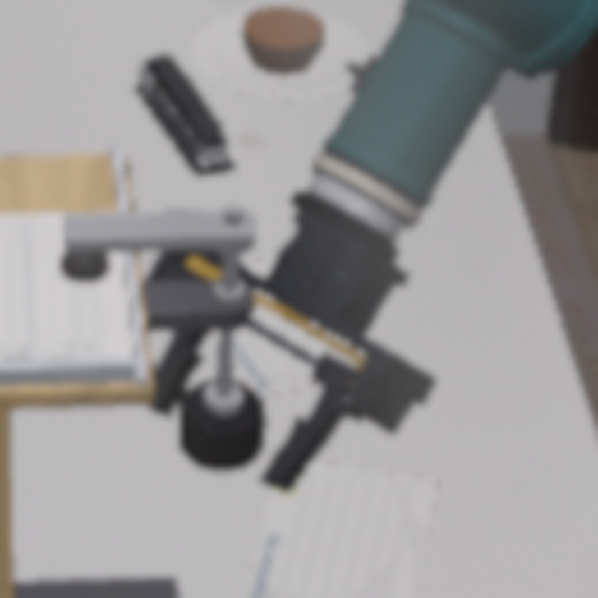

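```bash
python3 -m jog '-0.112 0 0.119 -0.06 0.35 0 0;-0.225 0 0.238 -0.15 0.7 -0.07 0;-0.337 0 0.355 -0.25 1.04 -0.17 0;-0.337 0 0.355 -0.25 1.04 -0.17 0;-0.337 0 0.355 -0.25 1.04 -0.17 0'; python3 - <<'E'
from path import *
s=r.get_state();print(s['joint_pos'].round(2),s['wrist_torque'].round(2));rel(*tgt(14,46,0))
c=cam('wrist');cv2.imwrite('pics/w14.png',c['color'])
E
```

```text
t: 16.73
eef_pos: [0.5638, 0.0959, 0.0467]
ee_rot: [-3.139, -0.768, 0.244]
contact_force: [-0.8, 0.1, 0.2]
gripper_width: 0.0882
[ 0.03 -0.03  2.54  2.22  0.19 -0.81] [-0.1   0.43  0.  ]
turn [-0.002 -0.     0.   ] 0.1 deg shift cm [ 0.07  0.15 -0.02]
```

View pics/w14.png

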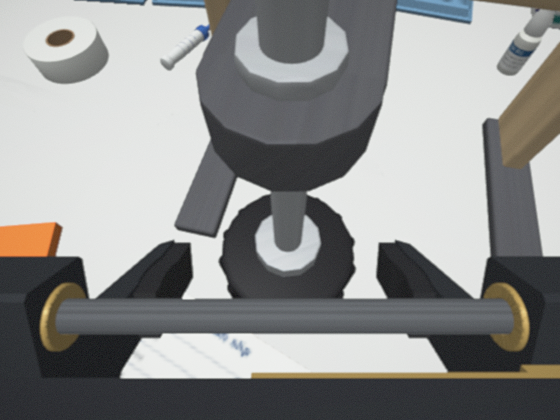

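```bash
python3 -m jog '0 0 0 0 0.15 0 0.3;0 0 0 0 0.15 0 1;0 0 0 0 0.15 0 1;0 0 0 0 0.15 0 1;0 0 0 0 0.15 0 1' 30; python3 -c "
from path import *
s=r.get_state();print(s['wrist_torque'].round(2),s['joint_pos'].round(2));rel(*tgt(14,46,0))
for a in (20,26,32,38,44,48): rel(*tgt(a,46,0))"
```

```text
t: 17.4
eef_pos: [0.5643, 0.0948, 0.0462]
ee_rot: [-3.138, -0.768, 0.245]
contact_force: [-0.5, 5.1, -0.6]
gripper_width: 0.0508
[0.32 0.53 0.49] [ 0.02 -0.03  2.54  2.21  0.2  -0.8 ]
turn [-0.004 -0.     0.   ] 0.2 deg shift cm [ 0.09  0.03 -0.07]
turn [ 0.069 -0.    -0.075] 5.8 deg shift cm [ 0.08 -0.21 -0.08]
turn [ 0.142 -0.001 -0.15 ] 11.8 deg shift cm [ 0.05 -0.45 -0.1 ]
turn [ 0.215 -0.001 -0.226] 17.8 deg shift cm [ 0.01 -0.68 -0.14]
turn [ 0.287 -0.001 -0.301] 23.8 deg shift cm [-0.05 -0.91 -0.2 ]
turn [ 0.36  -0.001 -0.376] 29.8 deg shift cm [-0.13 -1.12 -0.28]
turn [ 0.409 -0.001 -0.426] 33.8 deg shift cm [-0.19 -1.26 -0.34]
```

```bash
python3 -m jog '0.073 0 -0.075 -0.01 -0.24 -0.01 1;0.146 0 -0.15 -0.04 -0.48 -0.03 1;0.219 0 -0.226 -0.08 -0.71 -0.07 1;0.291 0 -0.301 -0.14 -0.94 -0.13 1;0.364 0 -0.376 -0.22 -1.15 -0.21 1;0.413 0 -0.426 -0.28 -1.29 -0.27 1;0.413 0 -0.426 -0.28 -1.29 -0.27 1'; python3 - <<'E'
from path import *
s=r.get_state();print(s['wrist_torque'].round(2),s['joint_pos'].round(2))
c=cam('wrist');cv2.imwrite('pics/w15.png',c['color'])
o=(250,160);c=cam('side');cv2.imwrite(f'pics/side15.png',cv2.resize(c['color'][o[1]:o[1]+130,o[0]:o[0]+130],None,fx=4.6,fy=4.6,interpolation=cv2.INTER_CUBIC))
E
```

```text
t: 18.27
eef_pos: [0.5573, 0.1062, 0.0462]
ee_rot: [-3.134, -0.77, 0.836]
contact_force: [2.0, 5.3, -0.5]
gripper_width: 0.051
[ 0.2  -0.02  0.49] [-0.27  0.11  2.38  1.28  0.71 -0.59]
```

View pics/w15.png

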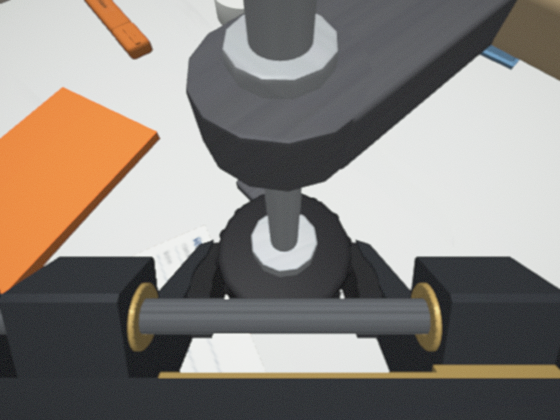

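View pics/side15.png

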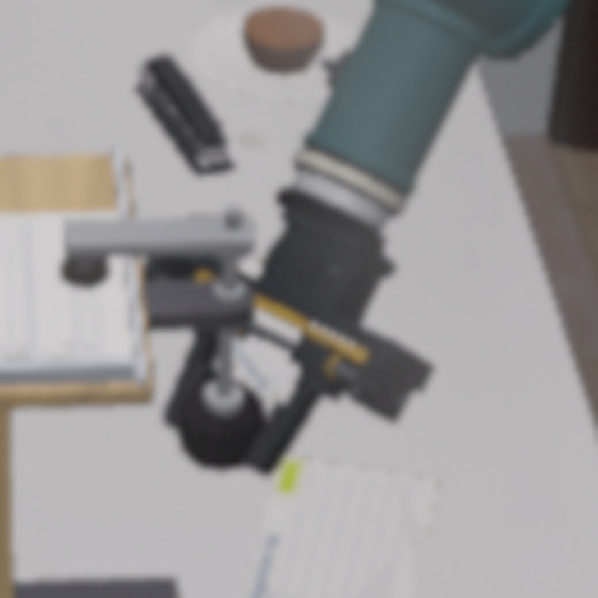

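```bash
python3 -m jog '0 0 0 0 0 0 0.2;0 0 0 0 0 0 0.2;-0.103 0 0.107 -0.02 0.34 -0.02 0.2;-0.206 0 0.213 -0.07 0.67 -0.07 0.2;-0.31 0 0.32 -0.16 0.98 -0.155 0.2;-0.413 0 0.426 -0.28 1.29 -0.27 0.2;-0.413 0 0.426 -0.28 1.29 -0.27 0.2;-0.413 0 0.426 -0.28 1.29 -0.27 0.2'; python3 -c "
from path import *
s=r.get_state();print(s['wrist_torque'].round(2),s['joint_pos'].round(2));rel(*tgt(14,46,0))"
```

```text
t: 19.38
eef_pos: [0.5641, 0.0944, 0.0461]
ee_rot: [-3.139, -0.767, 0.244]
contact_force: [0.5, 0.0, 0.3]
gripper_width: 0.0706
[-0.07  0.45 -0.02] [ 0.02 -0.03  2.54  2.21  0.19 -0.8 ]
turn [-0.002  0.001 -0.   ] 0.1 deg shift cm [ 0.11 -0.01 -0.05]
```

```bash
python3 -m jog '0 0 0 0 0 0 1;0 0 0 0 0 0 1;0 0 0 0 0 0 1' 35; python3 -m jog '0.073 0 -0.075 -0.01 -0.24 -0.01 1;0.146 0 -0.15 -0.04 -0.48 -0.03 1;0.219 0 -0.226 -0.08 -0.71 -0.07 1;0.291 0 -0.301 -0.14 -0.94 -0.13 1;0.364 0 -0.376 -0.22 -1.15 -0.21 1;0.413 0 -0.426 -0.28 -1.29 -0.27 1;0.413 0 -0.426 -0.28 -1.29 -0.27 1'; python3 -c "
from path import *
s=r.get_state();print(s['wrist_torque'].round(2),s['joint_pos'].round(2));rel(*tgt(48,46,0))"
python3 -m jog '0 0 0 0 0 0 0.2;0 0 0 0 0 0 0.2;-0.103 0 0.107 -0.02 0.34 -0.02 0.2;-0.206 0 0.213 -0.07 0.67 -0.07 0.2;-0.31 0 0.32 -0.16 0.98 -0.155 0.2;-0.413 0 0.426 -0.28 1.29 -0.27 0.2;-0.413 0 0.426 -0.28 1.29 -0.27 0.2;-0.413 0 0.426 -0.28 1.29 -0.27 0.2'; python3 -c "
from path import *
s=r.get_state();print(s['wrist_torque'].round(2));rel(*tgt(14,46,0))
o=(250,160);c=cam('side');cv2.imwrite(f'pics/side16.png',cv2.resize(c['color'][o[1]:o[1]+130,o[0]:o[0]+130],None,fx=4.6,fy=4.6,interpolation=cv2.INTER_CUBIC))"
```

```text
t: 19.75
eef_pos: [0.5646, 0.0948, 0.0463]
ee_rot: [-3.138, -0.769, 0.245]
contact_force: [-0.0, 7.1, -0.1]
gripper_width: 0.0509
t: 20.62
eef_pos: [0.5575, 0.1064, 0.0464]
ee_rot: [-3.133, -0.771, 0.836]
contact_force: [4.7, 9.6, -2.5]
gripper_width: 0.0514
[ 0.44 -0.16  0.57] [-0.27  0.11  2.38  1.28  0.72 -0.59]
turn [-0.007 -0.003 -0.001] 0.4 deg shift cm [ 0.05  0.03 -0.08]
t: 21.62
eef_pos: [0.5642, 0.0942, 0.0462]
ee_rot: [-3.139, -0.767, 0.244]
contact_force: [-0.7, 0.1, -0.2]
gripper_width: 0.0704
[-0.11  0.47 -0.05]
turn [-0.002  0.001 -0.   ] 0.1 deg shift cm [ 0.1  -0.02 -0.05]
```

View pics/side16.png

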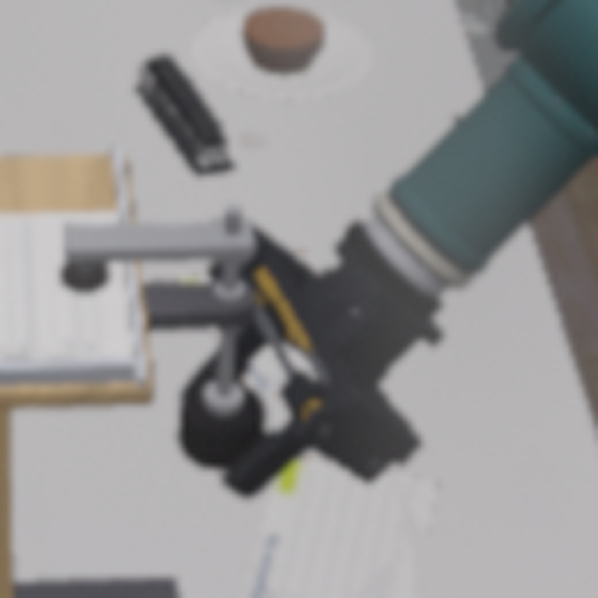

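```bash
python3 -m jog '0 0 0 0 0 0 1;0 0 0 0 0 0 1;0 0 0 0 0 0 1' 40; python3 -m jog '0.073 0 -0.075 -0.01 -0.24 -0.01 1;0.146 0 -0.15 -0.04 -0.48 -0.03 1;0.219 0 -0.226 -0.08 -0.71 -0.07 1;0.291 0 -0.301 -0.14 -0.94 -0.13 1;0.364 0 -0.376 -0.22 -1.15 -0.21 1;0.413 0 -0.426 -0.28 -1.29 -0.27 1;0.413 0 -0.426 -0.28 -1.29 -0.27 1'; python3 -c "
from path import *
s=r.get_state();print(s['wrist_torque'].round(2),s['joint_pos'].round(2));rel(*tgt(48,46,0))"
python3 -m jog '0 0 0 0 0 0 0.2;0 0 0 0 0 0 0.2;-0.103 0 0.107 -0.02 0.34 -0.02 0.2;-0.206 0 0.213 -0.07 0.67 -0.07 0.2;-0.31 0 0.32 -0.16 0.98 -0.155 0.2;-0.413 0 0.426 -0.28 1.29 -0.27 0.2;-0.413 0 0.426 -0.28 1.29 -0.27 0.2;-0.413 0 0.426 -0.28 1.29 -0.27 0.2'; python3 -c "
from path import *
s=r.get_state();print(s['wrist_torque'].round(2));rel(*tgt(14,46,0))
o=(250,160);c=cam('side');cv2.imwrite(f'pics/side17.png',cv2.resize(c['color'][o[1]:o[1]+130,o[0]:o[0]+130],None,fx=4.6,fy=4.6,interpolation=cv2.INTER_CUBIC))"
```

```text
t: 22.05
eef_pos: [0.5647, 0.0948, 0.0463]
ee_rot: [-3.138, -0.769, 0.245]
contact_force: [-1.8, 6.5, 0.3]
gripper_width: 0.0513
t: 22.92
eef_pos: [0.5576, 0.1065, 0.0463]
ee_rot: [-3.133, -0.77, 0.836]
contact_force: [3.4, 8.8, -1.6]
gripper_width: 0.0509
[ 0.42 -0.11  0.51] [-0.27  0.11  2.38  1.28  0.72 -0.59]
turn [-0.007 -0.002 -0.001] 0.4 deg shift cm [ 0.05  0.03 -0.09]
t: 23.92
eef_pos: [0.5643, 0.0944, 0.0461]
ee_rot: [-3.139, -0.767, 0.244]
contact_force: [-0.0, 0.4, -0.6]
gripper_width: 0.0704
[-0.16  0.47 -0.  ]
turn [-0.002  0.001 -0.   ] 0.1 deg shift cm [ 0.1  -0.01 -0.06]
```

View pics/side17.png

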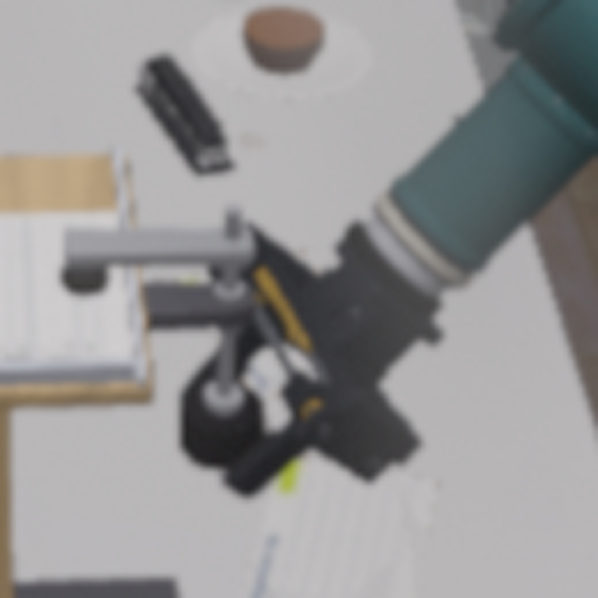

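```bash
python3 -m jog '0 0 0 0 0 0 1;0 0 0 0 0 0 1;0 0 0 0 0 0 1' 45; python3 -m jog '0.073 0 -0.075 -0.01 -0.24 -0.01 1;0.146 0 -0.15 -0.04 -0.48 -0.03 1;0.219 0 -0.226 -0.08 -0.71 -0.07 1'; python3 -c "
from path import *
s=r.get_state();print(s['wrist_torque'].round(2));rel(*tgt(32,46,0))"
```

```text
t: 24.35
eef_pos: [0.5648, 0.0948, 0.0463]
ee_rot: [-3.138, -0.769, 0.245]
contact_force: [-0.9, 5.8, 0.7]
gripper_width: 0.0516
t: 24.72
eef_pos: [0.5617, 0.1015, 0.0464]
ee_rot: [-3.135, -0.769, 0.561]
contact_force: [20.3, 16.8, -13.4]
gripper_width: 0.051
[ 0.57 -0.62 -0.12]
turn [-0.008 -0.001  0.002] 0.5 deg shift cm [ 0.05  0.04 -0.07]
```

```bash
python3 -m jog '0 0 0 0 0 0 1;0 0 0 0 0 0 1'; python3 -c "
from path import *
s=r.get_state();print(s['wrist_torque'].round(2));rel(*tgt(32,46,0));
for a in (38,44,48): rel(*tgt(a,46,0))
c=cam('wrist');cv2.imwrite('pics/w18.png',c['color'])"
```

```text
t: 24.98
eef_pos: [0.5619, 0.1016, 0.0463]
ee_rot: [-3.135, -0.769, 0.558]
contact_force: [2.4, 7.4, -1.0]
gripper_width: 0.051
[0.33 0.15 0.67]
turn [-0.006 -0.001 -0.   ] 0.4 deg shift cm [ 0.05  0.03 -0.09]
turn [ 0.067 -0.001 -0.075] 5.8 deg shift cm [ 0.04 -0.21 -0.1 ]
turn [ 0.14  -0.002 -0.151] 11.8 deg shift cm [ 0.01 -0.45 -0.13]
turn [ 0.188 -0.002 -0.201] 15.8 deg shift cm [-0.02 -0.6  -0.15]
```

View pics/w18.png

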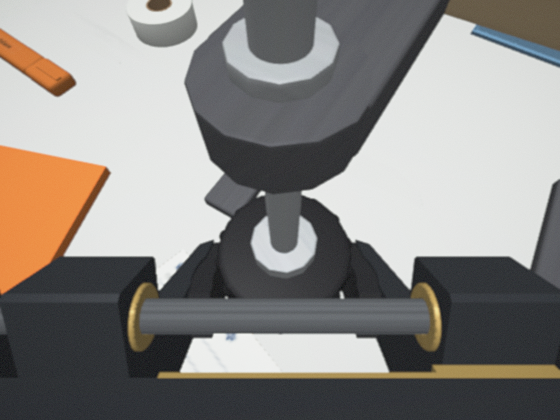

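```bash
python3 -m jog '0.073 0 -0.075 -0.01 -0.24 -0.01 1;0.146 0 -0.15 -0.04 -0.48 -0.03 1;0.194 0 -0.2 -0.07 -0.63 -0.06 1;0.194 0 -0.2 -0.07 -0.63 -0.06 1;0.194 0 -0.2 -0.07 -0.63 -0.06 1'; python3 -c "
from path import *
s=r.get_state();print(s['wrist_torque'].round(2));rel(*tgt(48,46,0))"
python3 -m jog '0 0 0 0 0 0 0.2;0 0 0 0 0 0 0.2;-0.103 0 0.107 -0.02 0.34 -0.02 0.2;-0.206 0 0.213 -0.07 0.67 -0.07 0.2;-0.31 0 0.32 -0.16 0.98 -0.155 0.2;-0.413 0 0.426 -0.28 1.29 -0.27 0.2;-0.413 0 0.426 -0.28 1.29 -0.27 0.2;-0.413 0 0.426 -0.28 1.29 -0.27 0.2'; python3 -c "
from path import *
s=r.get_state();print(s['wrist_torque'].round(2));rel(*tgt(14,46,0))
o=(250,160);c=cam('side');cv2.imwrite(f'pics/side18.png',cv2.resize(c['color'][o[1]:o[1]+130,o[0]:o[0]+130],None,fx=4.6,fy=4.6,interpolation=cv2.INTER_CUBIC))"
python3 -m jog '0 0 0 0 0 0 1;0 0 0 0 0 0 1;0 0 0 0 0 0 1' 50; python3 -m jog '0.073 0 -0.075 -0.01 -0.24 -0.01 1;0.146 0 -0.15 -0.04 -0.48 -0.03 1;0.146 0 -0.15 -0.04 -0.48 -0.03 1;0.146 0 -0.15 -0.04 -0.48 -0.03 1'; python3 -c "
from path import *
s=r.get_state();print(s['wrist_torque'].round(2));rel(*tgt(26,46,0))"
```

```text
t: 25.65
eef_pos: [0.5576, 0.1065, 0.0463]
ee_rot: [-3.134, -0.77, 0.836]
contact_force: [5.4, 9.2, -3.1]
gripper_width: 0.0512
[ 0.3  -0.04  0.37]
turn [-0.006 -0.002 -0.002] 0.4 deg shift cm [ 0.04  0.03 -0.09]
t: 26.65
eef_pos: [0.5644, 0.0942, 0.0459]
ee_rot: [-3.139, -0.767, 0.244]
contact_force: [-0.5, 0.5, 0.7]
gripper_width: 0.0707
[-0.08  0.39 -0.02]
turn [-0.002  0.001 -0.   ] 0.1 deg shift cm [ 0.11 -0.03 -0.08]
t: 27.08
eef_pos: [0.5649, 0.0948, 0.0461]
ee_rot: [-3.138, -0.769, 0.245]
contact_force: [-1.1, 8.0, 0.2]
gripper_width: 0.0509
t: 27.58
eef_pos: [0.5631, 0.0995, 0.0461]
ee_rot: [-3.135, -0.769, 0.453]
contact_force: [1.3, 6.3, -1.2]
gripper_width: 0.0512
[0.36 0.3  0.64]
turn [-0.006 -0.001 -0.001] 0.3 deg shift cm [ 0.05  0.03 -0.11]
```

View pics/side18.png

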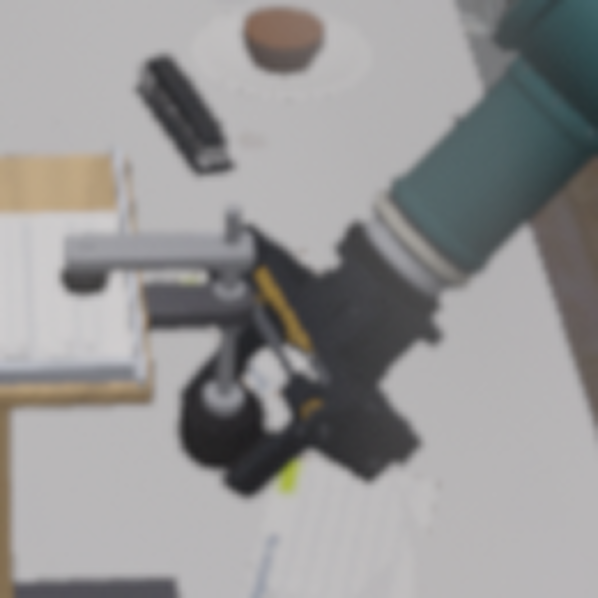

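```bash
python3 -m jog '0.073 0 -0.075 -0.01 -0.24 -0.01 1;0.146 0 -0.15 -0.04 -0.48 -0.03 1;0.146 0 -0.15 -0.04 -0.48 -0.03 1'; python3 -m jog '0.073 0 -0.075 -0.01 -0.24 -0.01 1;0.121 0 -0.125 -0.03 -0.4 -0.02 1;0.121 0 -0.125 -0.03 -0.4 -0.02 1';python3 -c "
from path import *
s=r.get_state();print(s['wrist_torque'].round(2));rel(*tgt(48,46,0))"
python3 -m jog '0 0 0 0 0 0 0.2;0 0 0 0 0 0 0.2;-0.103 0 0.107 -0.02 0.34 -0.02 0.2;-0.206 0 0.213 -0.07 0.67 -0.07 0.2;-0.31 0 0.32 -0.16 0.98 -0.155 0.2;-0.413 0 0.426 -0.28 1.29 -0.27 0.2;-0.413 0 0.426 -0.28 1.29 -0.27 0.2;-0.413 0 0.426 -0.28 1.29 -0.27 0.2'; python3 -c "
from path import *
s=r.get_state();print(s['wrist_torque'].round(2));rel(*tgt(14,46,0))
c=cam('wrist');cv2.imwrite('pics/w19.png',c['color'])
o=(250,160);c=cam('side');cv2.imwrite(f'pics/side19.png',cv2.resize(c['color'][o[1]:o[1]+130,o[0]:o[0]+130],None,fx=4.6,fy=4.6,interpolation=cv2.INTER_CUBIC))"
```

```text
t: 27.95
eef_pos: [0.5605, 0.1037, 0.0462]
ee_rot: [-3.132, -0.77, 0.662]
contact_force: [2.5, 8.5, -0.7]
gripper_width: 0.0509
t: 28.32
eef_pos: [0.5574, 0.1063, 0.046]
ee_rot: [-3.131, -0.771, 0.832]
contact_force: [-2.0, 7.2, 1.9]
gripper_width: 0.0509
[ 0.31 -0.08 -0.22]
turn [-0.006 -0.003 -0.004] 0.5 deg shift cm [ 0.09  0.03 -0.09]
t: 29.32
eef_pos: [0.5645, 0.0944, 0.0458]
ee_rot: [-3.139, -0.767, 0.243]
contact_force: [-0.0, -0.3, 0.5]
gripper_width: 0.0708
[-0.08  0.44  0.03]
turn [-0.002  0.001 -0.001] 0.1 deg shift cm [ 0.11 -0.01 -0.1 ]
```

View pics/side19.png

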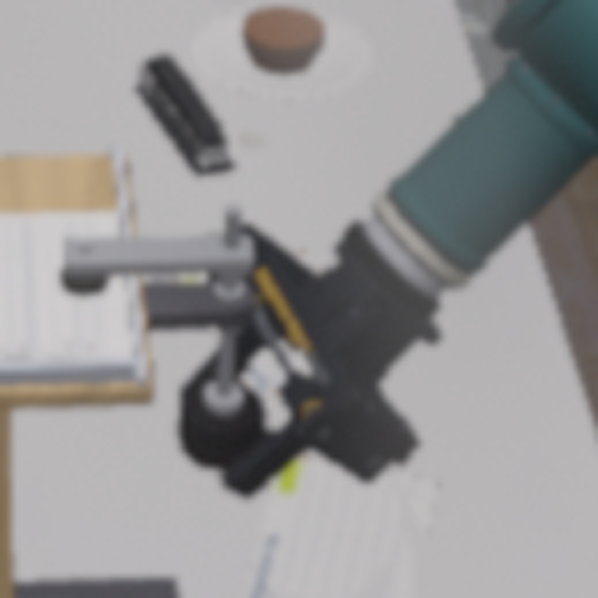

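```bash
python3 -m jog '0 0 0 0 0 0 1;0 0 0 0 0 0 1;0 0 0 0 0 0 1' 50; for i in 1; do python3 -m jog '0.073 0 -0.075 -0.01 -0.24 -0.01 1;0.073 0 -0.075 -0.01 -0.24 -0.01 1;0.073 0 -0.075 -0.01 -0.24 -0.01 1'; done; python3 -c "
from path import *
s=r.get_state();print(s['wrist_torque'].round(2));rel(*tgt(20,46,0))";python3 -m jog '0.073 0 -0.075 -0.01 -0.24 -0.01 1;0.073 0 -0.075 -0.01 -0.24 -0.01 1;0.073 0 -0.075 -0.01 -0.24 -0.01 1';  python3 -c "
from path import *
s=r.get_state();print(s['wrist_torque'].round(2));rel(*tgt(26,46,0))"
```

```text
t: 29.8
eef_pos: [0.5649, 0.0949, 0.0458]
ee_rot: [-3.137, -0.768, 0.243]
contact_force: [0.2, 6.1, -1.3]
gripper_width: 0.0509
t: 30.18
eef_pos: [0.5644, 0.0973, 0.0461]
ee_rot: [-3.133, -0.769, 0.343]
contact_force: [2.6, 11.5, -4.1]
gripper_width: 0.051
[ 0.24  0.14 -0.64]
turn [-0.005 -0.001 -0.004] 0.4 deg shift cm [ 0.03  0.03 -0.14]
t: 30.55
eef_pos: [0.5632, 0.0995, 0.0461]
ee_rot: [-3.134, -0.769, 0.45]
contact_force: [0.4, 7.6, -0.5]
gripper_width: 0.051
[ 0.19  0.1  -0.04]
turn [-0.005 -0.001 -0.003] 0.3 deg shift cm [ 0.05  0.03 -0.11]
```

```bash
python3 -m jog '0.073 0 -0.075 -0.01 -0.24 -0.01 1;0.146 0 -0.15 -0.04 -0.48 -0.03 1;0.146 0 -0.15 -0.04 -0.48 -0.03 1' 60;  python3 -c "
from path import *
s=r.get_state();print(s['wrist_torque'].round(2));rel(*tgt(38,46,0))
o=(250,160);c=cam('side');cv2.imwrite(f'pics/side20.png',cv2.resize(c['color'][o[1]:o[1]+130,o[0]:o[0]+130],None,fx=4.6,fy=4.6,interpolation=cv2.INTER_CUBIC))
c=cam('wrist');cv2.imwrite('pics/w20.png',c['color'])
ims=[cv2.imread(f'pics/side{i}.png')[190:330,40:270] for i in (13,16,17,18,19,20)]
cv2.imwrite('pics/cmp.png',cv2.resize(np.vstack([np.hstack(ims[:3]),np.hstack(ims[3:])]),None,fx=1.1,fy=1.1))"
```

```text
t: 30.92
eef_pos: [0.5606, 0.1038, 0.0464]
ee_rot: [-3.131, -0.771, 0.658]
contact_force: [0.1, 9.5, 1.6]
gripper_width: 0.0507
[ 0.51 -0.13  0.1 ]
turn [-0.008 -0.003 -0.003] 0.5 deg shift cm [ 0.02  0.03 -0.11]
```

View pics/cmp.png

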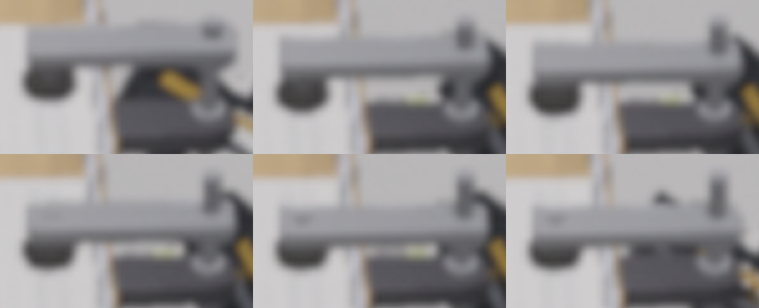

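View pics/w20.png

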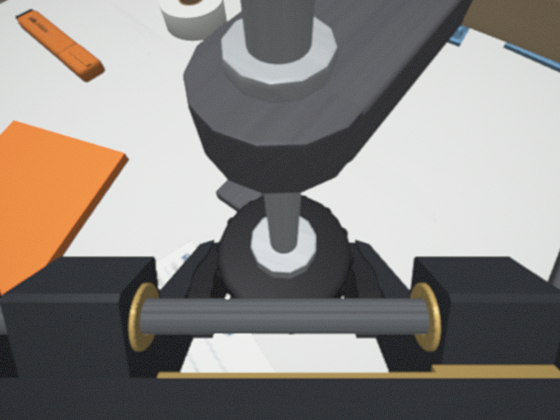

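```bash
python3 - <<'E'
import cv2,numpy as np
for i in (11,13,15,16,17,18,19,20):
    im=cv2.imread(f'pics/side{i}.png').astype(float).mean(2)
    # arm bottom edge over paper/rail columns 105..130 ; and top edge cols 70..110
    col=im[195:300,70:110].mean(1);g=np.diff(col)
    t=np.argmin(g);top=np.average(np.arange(len(g))[max(0,t-6):t+7],weights=np.clip(-g[max(0,t-6):t+7],0,None))
    print(i,round(195+top,1),(195+top)/4.6)
E
```

```text
11 241.1 52.40902244516468
13 240.7 52.31929518302329
15 245.5 53.378430108393445
16 250.4 54.43645747880777
17 254.9 55.4051910232821
18 259.8 56.48100153417639
19 264.1 57.41599579357241
20 267.4 58.129960639638355
```

```bash
cat > arm.py <<'E'
from h import *
import sys
i=sys.argv[1]
s=r.get_state();print(s['wrist_torque'].round(2))
o=(250,160);c=cam('side');cv2.imwrite(f'pics/side{i}.png',cv2.resize(c['color'][o[1]:o[1]+130,o[0]:o[0]+130],None,fx=4.6,fy=4.6,interpolation=cv2.INTER_CUBIC))
im=cv2.imread(f'pics/side{i}.png').astype(float).mean(2)
g=np.diff(im[195:300,70:110].mean(1));t=np.argmin(g);print('edge',195+np.average(np.arange(len(g))[t-6:t+7],weights=np.clip(-g[t-6:t+7],0,None)))
E
python3 -m jog '0.073 0 -0.075 -0.01 -0.24 -0.01 1;0.121 0 -0.125 -0.03 -0.4 -0.02 1;0.121 0 -0.125 -0.03 -0.4 -0.02 1;0.121 0 -0.125 -0.03 -0.4 -0.02 1';python3 arm.py 21
python3 -m jog '0 0 0 0 0 0 0.2;0 0 0 0 0 0 0.2;-0.103 0 0.107 -0.02 0.34 -0.02 0.2;-0.206 0 0.213 -0.07 0.67 -0.07 0.2;-0.31 0 0.32 -0.16 0.98 -0.155 0.2;-0.413 0 0.426 -0.28 1.29 -0.27 0.2;-0.413 0 0.426 -0.28 1.29 -0.27 0.2;-0.413 0 0.426 -0.28 1.29 -0.27 0.2';python3 arm.py 22
```

```text
t: 31.52
eef_pos: [0.5578, 0.1068, 0.0464]
ee_rot: [-3.131, -0.772, 0.83]
contact_force: [1.7, 10.5, -0.3]
gripper_width: 0.0505
[ 0.33 -0.46 -0.67]
edge 267.4170289311947
t: 32.58
eef_pos: [0.5645, 0.0943, 0.0456]
ee_rot: [-3.138, -0.767, 0.241]
contact_force: [-0.4, -0.6, 0.6]
gripper_width: 0.0705
[-0.1   0.43  0.04]
edge 267.3675059952038
```

```bash
python3 -m jog '0 0 0 0 0 0 1;0 0 0 0 0 0 1;0 0 0 0 0 0 1' 60; python3 -m jog '0.073 0 -0.075 -0.01 -0.24 -0.01 1;0.146 0 -0.15 -0.04 -0.48 -0.03 1;0.219 0 -0.226 -0.08 -0.71 -0.07 1;0.219 0 -0.226 -0.08 -0.71 -0.07 1';python3 arm.py 23
```

```text
t: 33.0
eef_pos: [0.565, 0.0949, 0.0458]
ee_rot: [-3.136, -0.769, 0.242]
contact_force: [-0.7, 7.0, -0.6]
gripper_width: 0.0507
t: 33.5
eef_pos: [0.5619, 0.1017, 0.046]
ee_rot: [-3.131, -0.77, 0.554]
contact_force: [-1.9, 9.1, 4.1]
gripper_width: 0.0507
[ 0.38 -0.05  0.16]
edge 264.0981293075156
```

```bash
python3 arm.py 24; python3 -c "
import cv2,numpy as np
ims=[cv2.imread(f'pics/side{i}.png')[190:330,40:270] for i in (18,19,20,22,23,24)]
cv2.imwrite('pics/cmp2.png',cv2.resize(np.vstack([np.hstack(ims[:3]),np.hstack(ims[3:])]),None,fx=1.1,fy=1.1))
for i in (18,19,20,21,22,23,24):
    im=cv2.imread(f'pics/side{i}.png').astype(float).mean(2)
    print(i,im[200:300:4,70:110].mean(1).round(0).astype(int), )
    print('   knobarm',im[200:300:4,150:180].mean(1).round(0).astype(int))
"
```

```text
[ 0.3  -0.04  0.14]
edge 264.123935821873
18 [157 158 166 185 199 204 203 198 186 172 162 158 158 158 152 136 118 104
  91  81  77  77  91 129 171]
   knobarm [184 184 184 184 184 184 183 180 171 162 158 157 158 156 146 127 115 128
 156 166 147 115  92  89  89]
19 [157 158 166 185 199 203 203 202 199 188 172 159 153 155 158 153 136 117
 102  89  80  78  91 129 171]
   knobarm [184 184 184 184 184 184 184 183 181 175 165 159 157 157 155 145 127 114
 124 140 135 112  92  89  89]
20 [158 159 167 186 200 205 204 203 200 190 174 161 155 156 159 154 138 119
 103  90  81  79  92 130 172]
   knobarm [185 185 185 185 185 184 179 172 167 167 164 160 158 158 156 146 128 110
  95  85  84  88  89  90  90]
21 [159 160 168 187 201 205 205 204 201 190 175 161 156 157 160 155 138 119
 104  91  82  79  93 130 173]
   knobarm [186 186 186 186 186 186 182 172 159 159 160 160 159 159 157 147 128 110
  90  76  77  86  89  90  91]
22 [157 158 166 185 199 203 203 202 199 188 172 159 153 155 158 153 136 117
 101  89  80  78  91 128 171]
   knobarm [184 184 184 184 184 184 184 183 181 175 165 159 157 157 155 145 127 114
 124 139 135 113  93  89  89]
23 [158 159 167 186 200 204 204 203 200 189 173 160 154 156 159 154 137 118
 103  90  81  79  92 129 172]
   knobarm [185 185 185 185 184 184 185 184 182 176 166 160 158 158 156 146 127 112
 106 104 101  95  90  89  90]
24 [158 159 167 186 200 204 204 203 199 189 173 160 154 156 159 154 137 118
 103  90  81  79  92 129 172]
   knobarm [184 185 185 185 184 184 185 184 182 175 166 160 158 158 156 146 127 112
 106 104 101  95  90  89  90]
```

View pics/cmp2.png

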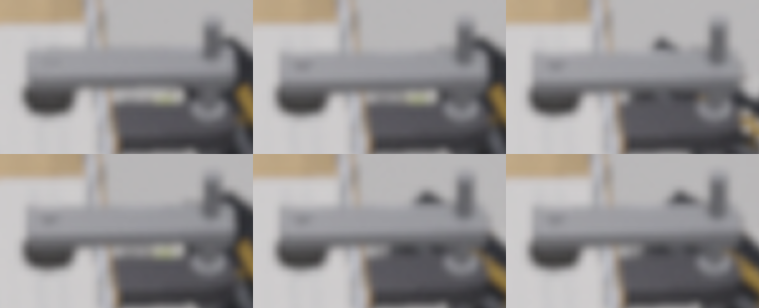

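```bash
python3 -m jog '0 0 0 0 0 0 0;0 0 0 0 0 0 0;0 0 0 0 0 0 0;0 0 0 0 0 -3 0;0 0 0 0 0 -7 0;0 0 0 0 0 -12 0;0 0 0 -1 0 -16 0;0 0 0 -2 0 -16 0'; python3 - <<'E'
from path import *
s=r.get_state();print(s['joint_pos'].round(2),s['contact_force'])
for n in('scene','side','wrist'): cv2.imwrite(f"pics/{n}30.png",cam(n)['color'])
E
```

```text
t: 34.6
eef_pos: [0.4584, 0.031, 0.1506]
ee_rot: [3.139, -0.77, 0.558]
contact_force: [0.3, -0.8, -0.0]
gripper_width: 0.0882
[-0.49 -0.43  2.57  0.96  0.83 -0.1 ] [ 0.34237928 -0.78714595 -0.00364442]
```

View pics/wrist30.png

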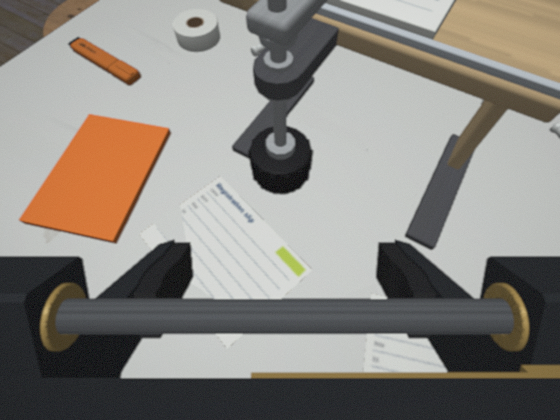

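View pics/side30.png

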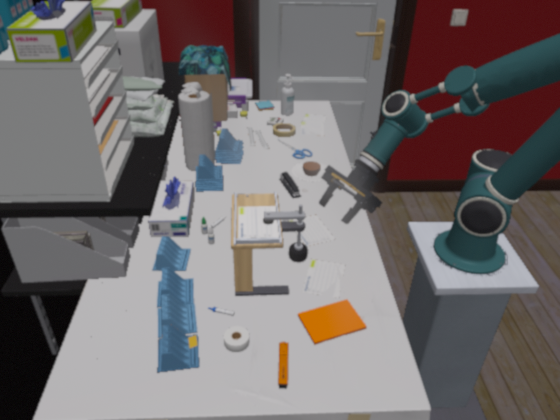

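View pics/scene30.png

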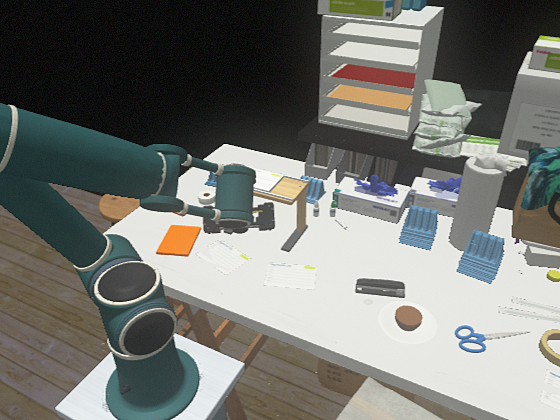

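```bash
python3 -m jog '0 0 0 -2 0 1 0;0 0 0 -5 0 1 0;0 0 0 -5 0 1 0;0 0 0 -5 0 1 0'; python3 - <<'E'
from h import *
s=r.get_state();print(s['joint_pos'].round(3),s['joint_velocities'].round(3),s['contact_force'])
c=cam('side');im=c['color'][185:260,220:310];cv2.imwrite('pics/d31.png',cv2.resize(im,None,fx=8,fy=8,interpolation=cv2.INTER_CUBIC))
a=cv2.imread('pics/side0.png');b=c['color']
for n,(x0,y0,x1,y1) in dict(stapler=(275,168,305,200),hl=(272,338,296,390),roll=(220,323,252,352)).items(): print(n,cv2.absdiff(a,b)[y0:y1,x0:x1].mean())
E
```

```text
t: 35.25
eef_pos: [0.4527, 0.0078, 0.1159]
ee_rot: [-3.114, -0.751, 0.553]
contact_force: [-0.1, 0.8, -0.9]
gripper_width: 0.0882
[-0.579 -0.323  2.57   1.     0.845 -0.25 ] [ 0.005 -0.025 -0.001 -0.002  0.002 -0.006] [-0.0965272   0.79443755 -0.90033781]
stapler 0.49895833333333334
hl 0.562767094017094
roll 0.5287356321839081
```

View pics/d31.png

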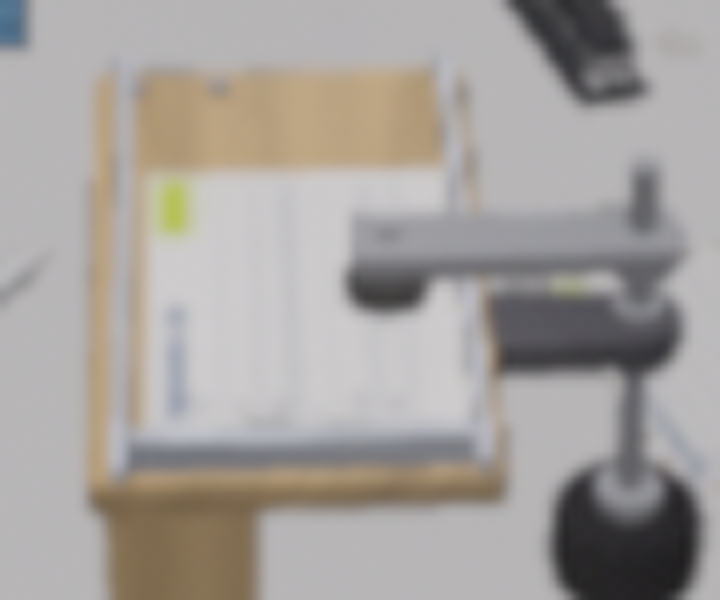

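```bash
python3 -c "
from h import *
s=r.get_state();R0=R.from_euler('xyz',s['ee_rot']);rel(s['eef_pos']+[.02,-.1,.12],R0);print(ik(s['eef_pos']+[.02,-.1,.12],R0,s['joint_pos']))"
```

```text
turn [0. 0. 0.] 0.0 deg shift cm [  5.59   9.26 -11.45]
(array([-0.78133294, -0.32737626,  2.32101602,  0.8314572 ,  1.1357484 ,
       -0.13823771]), np.float64(2.220446049250313e-15))
```

```bash
python3 -m jog '0 0 0 1.4 2.3 -3 0;0 0 0 2.8 4.6 -6 0;0 0 0 4.2 7 -9 0;0 0 0 5.6 9.3 -11.4 0;0 0 0 5.6 9.3 -11.4 0;0 0 0 5.6 9.3 -11.4 0'; python3 -c "
from h import *
s=r.get_state();print(s['joint_pos'].round(2));rel(s['eef_pos'],R.from_euler('xyz',s['ee_rot']))
print(r.close_job())"
```

```text
t: 36.05
eef_pos: [0.4724, -0.0916, 0.2352]
ee_rot: [-3.115, -0.751, 0.555]
contact_force: [-0.6, -0.2, -0.3]
gripper_width: 0.0882
[-0.78 -0.32  2.32  0.83  1.14 -0.14]
turn [0. 0. 0.] 0.0 deg shift cm [0. 0. 0.]
the job is handed in; nothing more can be done
None
```

The pad is home against the end stop, the knob is tightened to its hard stop, and the job was handed in at 36 s with the gripper open and clear of everything.

**Pad:** I pushed it along the channel until the pushing force rose to about 15 N with under 1 mm of further movement. The last side picture shows it flush with the stop.

**Knob:** I turned it anticlockwise as seen from above, in repeated 34° strokes. The clamp arm came down for about 2.9 rad of turning. The arm then stayed at the same height through two more strokes gripped at up to 60 N, and the turning torque changed. The foot had stopped moving earlier while the arm kept lowering, so its spring is compressed.

**Bystanders:** The stapler, highlighter and label roll look the same in the side view before and after.

**What went wrong or disagreed:**
- The fingertips end about 20 mm short of the stated tool point. My first push therefore passed over the pad without touching it.
- A later push rode slightly up onto the pad's edge. I backed off and pushed again lower down.
- My automatic edge reading of the arm height differed by about one camera pixel between frames near the end. The full brightness profiles of those frames agreed with each other.
- While backing away from the knob, joint 3 sat at its 2.57 rad limit for a moment. I moved it off the limit before handing in.

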